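Empty the beaker and clamp it for scrubbing

ROBOT

A 6-joint arm with a two-finger parallel gripper is mounted at the origin on a cart in front of the work surface, level with it; the furniture and walls round the work are solid. World frame = base frame: x ahead of the robot, y to its left, z up, the work surface at z = 0. Lengths are in m, angles in degrees, forces in N, time in s.
With the tool pointing down it reaches from about 0.225 to 0.725 m from the base axis. Payload 3.1 kg.
Tool frame: the origin (TCP) lies at the centre of the arm's flange, where the gripper is bolted on; the fingertips stand 173 mm ahead of it and the grasp point (between the pads) lies 155 mm ahead of it (bot.nose_length is the distance from the TCP to the fingertips, in m); z points along the fingers, y is the line along which they close (so a half turn about z gives the same grasp; the last joint's range is limited). The gripper opens to 85 mm and grips with 20 to 120 N. Pads are 22 mm wide; open, the fingers measure 114 mm over their backs; the gripper's body (76 mm by 85 mm) begins 54 mm behind the grasp point. The pads swing forward as they close: fully open they stand 13 mm farther back than shut.
Start: joints at [65.271, 2.75, 5.684, 92.934, 0, 82.678], TCP at [0.157, 0.501, 0.405] pointing down, gripper open.
Joint ranges: [-166.93, 166.93], [-56.73, 111.36], [-69.38, 81.34], [-121.58, 131.49], [-85.45, 84.26], [-180, 180]. Speed limits (degrees/s): [159.86, 159.86, 180, 180, 180, 180].

INTERFACE

Orientations are given as [roll, pitch, yaw] about the fixed x, y, z axes, in that order (R = Rz(yaw) Ry(pitch) Rx(roll)).
In Python, from station import readout, cams, bot gives the robot as it stands. The module is installed in compiled form; this text tells all that it offers.
- The arm moves only by the tool apply_moves, never from a script. Its argument "motion" is a list of rows, each a list of 3 entries, a list of its own where there are three numbers: the finger opening in m, from 0 to 0.0854, then the shift along the tool's x, y, z in m, then the turn about the tool's z in rad. A call has 1 to 8 rows; each row is the pose to reach, as a shift and turn from the pose commanded when the call began, along the tool's axes at that moment; what a row does not reach only later rows make up. A row lasts 1/12 s, in which the tool goes at most 41.7 mm and 7.16 degrees, less where a joint would pass 70% of its speed; a pose out of reach is approached as far as the arm can. A call with a gripper value outside its range is refused whole. The fingers move at their own pace and stop on an object; "newtons" is the grip in N (left out, the last holds). Time passes only in rows, so rows that repeat a pose let the fingers close. It gives the time, the measured TCP pose, the force, the opening and the grip force at its end, in the units of the state.
- readout.state(): the state, without advancing time (a new reading comes with each control period).
- cams.grab_frame(name): name is "side" or "top" or "wrist"; returns a dict with "color" (420x560x3 uint8, blue, green, red), "fx", "fy", "cx", "cy" (pixels), "k1" (the pictures are not rectified: a ray, as slopes to the right and down, at radius r is drawn at 1 + k1 r^2 times it, then the intrinsics apply), "R" (3x3) and "t" (3): a world point X has camera coordinates R X + t. Camera axes: x right, y down, z forward; pixel columns grow to the right and rows downward; lengths in m; the calibration is good to about 2 mm. A picture is of the moment at which its call begins. There is no depth.
- bot.sign_off(): hands the job in; it is judged then, once.
Trained networks look in the newest picture that a camera, given by its name, has taken for a name from the list of things; names that differ only in an ending like _2 or _b are one class to them, and where a whole thing is asked for, a point or a joint stands for the part that bears it (a point fixed in the world has none). Each returns a list of dicts, best first, with "score" (0 to 1); they miss things now and then, are a little off and sometimes report something else, mostly with a low value. They report only what shows in the picture. A call takes as long as a camera call.
- cams.search_frame(name, camera): "bbox" ([left, top, right, bottom] in pixels, round what is visible of it).
- cams.trace(name, camera): "mask" (420x560 bool, what is visible of it) and "bbox" ([left, top, right, bottom] in pixels, round what is visible of it).
The state is a dict: "t": time; "q": joint angles; "joint_vel": joint speeds; "joint_efforts": joint torques, N m; "ee_pos": TCP position; "eef_rot": TCP orientation; "contact_force": force on the tool from outside, world axes, zero at the start; "moment": the same for the moment, N m; "gripper_width": opening from 0.0 (shut) to 1.0 (fully open); "finger_force": force on a finger pad.
Only numpy, scipy, OpenCV 4.12 (cv2) and the standard library are available. Lean on these libraries where they do the work, as an engineer would, in place of code of your own. Each camera call takes 0.05 s, during which the arm holds its last target. There are 200 camera calls.

TASK

Tip the walnuts out of the small steel beaker so that all four lie in the white bowl, then stand the empty beaker upright in the clamp, between the sprung pad of its moving jaw and its fixed jaw, and let go of it. Work the jaw by the clamp's squeeze trigger alone: pump the two grip bars together until the pad bears on the beaker and holds it snugly against the fixed jaw, the pad's springs partly pressed in but not squashed home, so that the beaker is not crushed. Finish still holding the trigger squeezed with the beaker gripped, and leave the other loose things on the worktop where they are.

Things in the scene. Friction and masses are not known exactly. Their poses are not given: they have to be found in the camera images.
- beaker_center (a point): centre (on the axis, half-way up) of the small open steel beaker without handle: 61 mm across outside, 65 mm tall, inside about 50 mm wide and 60 mm deep with almost straight walls, about 0.11 kg; its z axis points out of its mouth. It stands on the worktop to the robot's left, holding four walnuts, which roll out once it is tipped well past level
- beaker: the same beaker; this origin is the centre of its underside
- walnut0: one of four whole walnuts, 22 mm thick and 25 mm long, 12 g; origin at its centre
- walnut1: one of four whole walnuts, 22 mm thick and 25 mm long, 12 g; origin at its centre
- walnut2: one of four whole walnuts, 22 mm thick and 25 mm long, 12 g; origin at its centre
- walnut3: one of four whole walnuts, 22 mm thick and 25 mm long, 12 g; origin at its centre
- bowl_rim (a point): centre of the mouth of the round white bowl, 150 mm across the rim, 50 mm tall; it stands loose on the worktop to the right of the clamp
- clamp: the clamp: wooden base board 100 mm wide (its x), 315 mm long (its y), 8 mm thick, fixed to the worktop; on it the trigger toward the left end, then the moving jaw, then the fixed jaw (54 mm wide, top 48 mm above the worktop, with a shallow rubber vee facing the moving jaw). Origin on the worktop under the trigger; y points from the trigger to the fixed jaw, roughly to the robot's right
- clamp_seat (a point): where the middle of the beaker's underside belongs: on top of the board (8 mm above the worktop), on its centre line, about 5 mm short of the fixed jaw's vee; axes as the clamp's. The fixed jaw begins 32 mm from here in +y; the pad starts 15 to 32 mm from a beaker standing here
- trigger_grip (a point): point half-way between the two rounded rubber grip bars of the squeeze trigger, at the bars' height (80 mm above the worktop); axes as the clamp's. The bars run along the clamp's y, 38 mm long, 14 mm thick, tops 87 mm above the worktop; at rest they measure 60 mm over their outsides (along the clamp's x), squeezed to the stop 34 mm. Housing top below them: 46 mm
- trigger_near: steel paddle with grip bar on the clamp's +x side (nearer the robot); origin at its hinge, 60 mm below the bar. The two paddles are linked: both close evenly to the middle and spring apart when released. Each bar needs 2 N at first, about 9 N while the jaw moves freely, up to 16 N when the pad presses
- trigger_far: the same on the clamp's -x side. Mind the wall cabinet overhead behind it: its underside is 0.44 m above the worktop, and its door with a knob reaches forward to about x = 0.50 m, from y = -0.20 to 0.38 m
- jaw: the moving jaw with its toothed bar and its sprung pad; it slides along the clamp's y and stays where it is left (about 10 N of friction); it moves up to 75 mm
- pad_face (a point): centre of the front face of the rubber pad of the moving jaw, 46 mm wide, 34 mm tall; axes as the clamp's, the face looks along +y to the fixed jaw
- pad (a joint): how far the pad's springs are pressed in, m: 0 free, 0.022 squashed home; 0.6 N per mm. It should end between 0.003 and 0.016; over 0.018 the beaker counts as crushed
- lidded_jar: bystander, leave alone: glass jar with dark lid, 80 mm tall; origin under its middle
- kitchen_timer: bystander, leave alone: round wind-up timer, 62 mm wide, 43 mm tall; origin under its middle
- spoon: bystander, leave alone: teaspoon lying on the worktop, 134 mm; origin under its middle
- drive (a joint): squeeze of the trigger, read as travel of its ratchet pawl, m: 0 released (60 mm over the bars), 0.014 at the stop (34 mm). A full squeeze moves the jaw forward about 10 mm; the first 4 mm of travel may be idle. The jaw stays while the trigger opens again; it must open fully (below 0.0005) for the next full stroke

How it is judged:
By the outcome, as a careful person would: the job done as asked, in the order asked, and still so for the second after the job is handed in, while the arm keeps its last pose, push and grip.
It also fails if it takes over 72 s, if anything falls off the work surface, if the arm or the gripper's body presses on something with over 40 N, if the wrist force passes 120 N, or if a joint passes its speed limit or range.

## Working session

There is one attempt and no reset: what is moved stays moved. The work goes in short steps, Python scripts to look and compute and a tool call to move; the robot and the scene stay as the last step left them, time stands still between calls to the robot, and variables do not carry over. Pictures are saved under pics/ and viewed, at most 10 in all, crops included, and the job is handed in when it is done.

Besides the shell and the picture viewer there is one more tool, called after "Emit:" by a JSON object that holds its "op" and its "data". apply_moves: Moves the arm, as the interface text tells. Its arguments: {"type":"object","properties":{"motion":{"type":"array"},"newtons":{"type":"number"}},"required":["motion"]}

```bash
mkdir -p pics; cat > h.py <<'E'
import numpy as np, cv2
from scipy.spatial.transform import Rotation as Ro
from station import readout, cams, bot
def pt(f,X):
    X=np.atleast_2d(X); c=X@np.array(f['R']).T+f['t']; s=c[:,:2]/c[:,2:]
    s=s*(1+f['k1']*(s**2).sum(1,keepdims=True)); return s*[f['fx'],f['fy']]+[f['cx'],f['cy']]
def ray(f,p):
    d=(np.array(p,float)-[f['cx'],f['cy']])/[f['fx'],f['fy']]; s=d.copy()
    for _ in range(30): s=d/(1+f['k1']*(s@s))
    R=np.array(f['R']); return -R.T@np.array(f['t']), R.T@np.append(s,1)
def onz(f,p,z):
    o,d=ray(f,p); return o+d*(z-o[2])/d[2]
def mid(b): return [(b[0]+b[2])/2,(b[1]+b[3])/2]
E
cat > a.py <<'E'
from h import *
ims=[]
for n in ['side','top']:
    f=cams.grab_frame(n); cv2.imwrite(f'pics/{n}0.png',f['color'])
    o,_=ray(f,[280,210]); print(n,'cam',o.round(3))
    for k in ['beaker','bowl_rim','clamp','trigger_near','trigger_far','jaw','pad_face','walnut0','lidded_jar','kitchen_timer','spoon']:
        r=cams.search_frame(k,n)
        print(k,[(np.round(x['bbox']).astype(int).tolist(),round(x['score'],2)) for x in r[:4]], onz(f,mid(r[0]['bbox']),0.03).round(3) if r else '')
print(readout.state())
E
python3 a.py
```

```text
side cam [0.023 0.959 1.083]
beaker [([239, 288, 262, 320], 0.67)] [0.415 0.308 0.03 ]
bowl_rim [([245, 190, 273, 209], 0.33)] [ 0.592 -0.077  0.03 ]
clamp [([265, 200, 305, 266], 0.95)] [0.445 0.027 0.03 ]
trigger_near [([288, 216, 299, 239], 0.64)] [ 0.433 -0.008  0.03 ]
trigger_far [([268, 197, 307, 266], 0.58), ([274, 216, 284, 232], 0.51)] [0.443 0.015 0.03 ]
jaw [([275, 208, 301, 261], 0.71), ([290, 217, 297, 237], 0.22)] [0.435 0.025 0.03 ]
pad_face [] 
walnut0 [([245, 302, 257, 306], 0.35)] [0.413 0.308 0.03 ]
lidded_jar [([190, 234, 211, 264], 0.84)] [0.643 0.201 0.03 ]
kitchen_timer [([238, 215, 256, 234], 0.71)] [0.569 0.046 0.03 ]
spoon [([247, 193, 266, 211], 0.51)] [ 0.593 -0.061  0.03 ]
top cam [ 0.282 -0.024  1.328]
beaker [([136, 247, 171, 275], 0.97)] [0.409 0.31  0.03 ]
bowl_rim [([386, 236, 447, 301], 0.74)] [ 0.376 -0.319  0.03 ]
clamp [([231, 215, 363, 276], 0.61)] [ 0.438 -0.036  0.03 ]
trigger_near [([258, 250, 281, 257], 0.63), ([257, 175, 281, 206], 0.58), ([295, 169, 346, 194], 0.37)] [0.42  0.031 0.03 ]
trigger_far [] 
jaw [([233, 231, 319, 256], 0.73)] [0
[... 459 characters left out ...]
0.592 -0.098  0.03 ]
{'t': 1.2, 'q': array([ 6.52713343e+01,  2.75009131e+00,  5.68178478e+00,  9.29351905e+01,
       -2.72709776e-04,  8.26764311e+01]), 'joint_vel': array([-0.04453976,  0.02593001,  0.02469198,  0.06453423, -0.0026708 ,
       -0.06768539]), 'joint_efforts': array([-9.12620471e-04, -3.38657320e+01,  3.20153904e+01,  1.33791447e-03,
       -2.31946606e-04, -5.56193129e-06]), 'ee_pos': array([0.15705524, 0.50093627, 0.40469538]), 'eef_rot': array([-1.79996497e+02, -1.75286215e-04,  1.62594903e+02]), 'contact_force': array([0.2078025 , 0.51890116, 0.43402904]), 'moment': array([ 0.01234908, -0.0294719 , -0.01153666]), 'finger_force': 0.0, 'gripper_width': 0.9957113379107566}
```

```bash
python3 -c "
import cv2
a=cv2.imread('pics/top0.png');cv2.imwrite('pics/top0c.png',cv2.resize(a[150:320,120:460],None,fx=2.35,fy=2.35,interpolation=2))
a=cv2.imread('pics/side0.png');cv2.imwrite('pics/side0c.png',cv2.resize(a[180:330,180:330],None,fx=4,fy=4,interpolation=2))"
```

```text
(no output)
```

View pics/top0c.png

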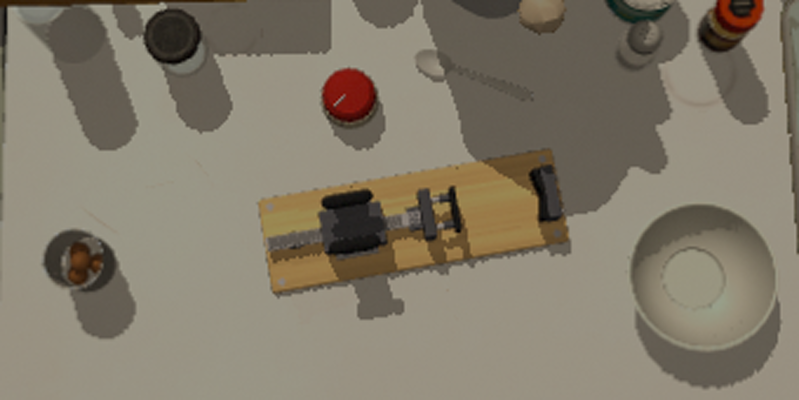

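View pics/side0c.png

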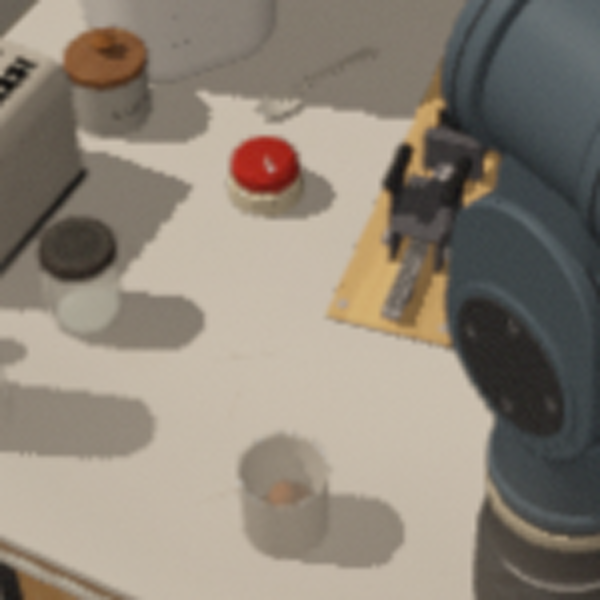

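Emit:
{"op": "apply_moves", "data": {"motion": [[0.0854,[0,0,-0.04],0],[0.0854,[0,0,-0.08],0],[0.0854,[0,0,-0.12],0],[0.0854,[0,0,-0.16],0],[0.0854,[0,0,-0.2],0],[0.0854,[0,0,-0.24],0],[0.0854,[0,0,-0.28],0],[0.0854,[0,0,-0.32],0]]}}

```text
t: 1.87
ee_pos: [0.1617, 0.5208, 0.6844]
eef_rot: [176.0, 0.7, 162.5]
contact_force: [-0.1, 0.6, 2.4]
gripper_width: 0.999
finger_force: 0.0
```

```bash
cat > s.py <<'E'
from h import *
s=readout.state(); print(round(s['t'],2),'q',s['q'].round(1),'p',s['ee_pos'].round(4),'r',s['eef_rot'].round(1),'F',s['contact_force'].round(1),'w',round(s['gripper_width']*85.4,1),'ff',round(s['finger_force'],1))
E
python3 s.py
cat > b.py <<'E'
from h import *
f=cams.grab_frame('top')
g=lambda x,y,z:onz(f,[x/2.35+120,y/2.35+150],z).round(4)
c=[g(260,198,.008),g(552,148,.008),g(570,240,.008),g(275,292,.008)]
print('corners',c)
c=np.array(c)[:,:2]; d=(c[1]+c[2]-c[0]-c[3])/2; n=(c[0]+c[1]-c[2]-c[3])/2
print('len',np.linalg.norm(d),'wid',np.linalg.norm(n),'angle y-axis',np.degrees(np.arctan2(d[1],d[0])),np.degrees(np.arctan2(n[1],n[0])))
print('bars',g(347,198,.087),g(352,243,.087),'padtop',g(457,208,.04),'fix',g(535,195,.048),'bowl',g(703,277,.05))
print('beaker rim',g(80,260,.065))
E
python3 b.py
```

```text
1.87 q [ 65.8  28.4  73.6 131.2  -0.2  83.2] p [0.1617 0.5208 0.6844] r [176.    0.7 162.5] F [-0.1  0.6  2.4] w 85.3 ff 0.0
corners [array([0.4721, 0.1267, 0.008 ]), array([ 0.5181, -0.182 ,  0.008 ]), array([ 0.4205, -0.1963,  0.008 ]), array([0.3731, 0.1114, 0.008 ])]
len 0.3117180296357592 wid 0.09940789707060502 angle y-axis -81.38380111198346 8.562115267317274
bars [0.4587 0.0315 0.087 ] [0.4139 0.0273 0.087 ] padtop [ 0.4524 -0.0788  0.04  ] fix [ 0.4629 -0.1579  0.048 ] bowl [ 0.3763 -0.3207  0.05  ]
beaker rim [0.4055 0.3006 0.065 ]
```

Emit:
{"op": "apply_moves", "data": {"motion": [[0.0854,[0,0,0],0],[0.0854,[0,0,-0.04],0],[0.0854,[0,0,-0.08],0],[0.0854,[0,0,-0.12],0]]}}

```text
t: 2.25
ee_pos: [0.1627, 0.5341, 0.6938]
eef_rot: [172.6, 1.1, 162.5]
contact_force: [-0.2, -0.1, 0.1]
gripper_width: 0.998
finger_force: 0.0
```

```bash
python3 s.py
```

```text
2.25 q [ 66.2  32.2  81.1 131.5  -0.3  83.6] p [0.1627 0.5341 0.6938] r [172.6   1.1 162.5] F [-0.2 -0.1  0.1] w 85.2 ff 0.0
```

Emit:
{"op": "apply_moves", "data": {"motion": [[0.0854,[0,0,0.04],0],[0.0854,[0,0,0.08],0],[0.0854,[0,0,0.12],0],[0.0854,[0,0,0.16],0],[0.0854,[0,0,0.16],0]]}}

```text
t: 2.67
ee_pos: [0.1702, 0.5491, 0.5475]
eef_rot: [172.0, 1.2, 162.5]
contact_force: [0.3, 1.4, 0.6]
gripper_width: 0.999
finger_force: 0.0
```

```bash
python3 s.py
```

```text
2.67 q [ 66.2  10.3  30.4 102.   -0.3  83.5] p [0.1702 0.5491 0.5475] r [172.    1.2 162.5] F [0.3 1.4 0.6] w 85.3 ff 0.0
```

```bash
cat > fit.py <<'E'
import numpy as np
D=[([65.271,2.75,5.682,92.935,0],[.15706,.50094,.4047]),([65.8,28.4,73.6,131.2,-.2],[.1617,.5208,.6844]),([66.2,32.2,81.1,131.5,-.3],[.1627,.5341,.6938]),([66.2,10.3,30.4,102,-.3],[.1702,.5491,.5475])]
A=[];b=[]
for q,p in D:
    q=np.radians(q); f=q[2]-q[1]; e=f-q[3]
    s,c=np.sin,np.cos
    A.append([1,0,s(q[1]),-s(f),c(f),c(e)]);b.append(np.hypot(*p[:2]))
    A.append([0,1,c(q[1]),c(f),s(f),s(e)]);b.append(p[2])
A=np.array(A);b=np.array(b)
x,r,k,sv=np.linalg.lstsq(A,b,rcond=None);print('a1 d1 L1 a3 L2 L3',x.round(4),k,sv.round(4),(A@x-b).round(4))
E
python3 fit.py
```

```text
a1 d1 L1 a3 L2 L3 [0.0032 0.2215 0.3899 0.0235 0.5048 0.2556] 6 [3.886  2.8453 0.7593 0.4682 0.0788 0.038 ] [-0.0001 -0.0001  0.0002 -0.0001 -0.0002  0.      0.0001  0.0001]
```

Emit:
{"op": "apply_moves", "data": {"motion": [[0.0854,[-0.026,-0.031,0],0.12],[0.0854,[-0.052,-0.062,0],0.24],[0.0854,[-0.078,-0.093,0],0.36],[0.0854,[-0.104,-0.124,0],0.48],[0.0854,[-0.13,-0.155,0],0.6],[0.0854,[-0.156,-0.186,0],0.72],[0.0854,[-0.182,-0.217,0],0.84],[0.0854,[-0.208,-0.248,0],0.96]]}}

```text
t: 3.33
ee_pos: [0.2944, 0.2519, 0.5181]
eef_rot: [174.5, -5.6, 107.6]
contact_force: [1.0, -0.1, 0.0]
gripper_width: 0.997
finger_force: 0.0
```

```bash
python3 s.py
```

```text
3.33 q [ 29.  -18.2  -0.  101.6   4.4 101.9] p [0.2944 0.2519 0.5181] r [174.5  -5.6 107.6] F [ 1.  -0.1  0. ] w 85.1 ff 0.0
```

Emit:
{"op": "apply_moves", "data": {"motion": [[0.0854,[-0.04,0,0],0.08],[0.0854,[-0.08,-0.003,0],0.157],[0.0854,[-0.12,-0.01,0],0.157],[0.0854,[-0.16,-0.02,0],0.157],[0.0854,[-0.2,-0.032,0],0.157],[0.0854,[-0.238,-0.046,0],0.157],[0.0854,[-0.275,-0.062,0],0.157],[0.0854,[-0.312,-0.08,0],0.157]]}}

```text
t: 4.0
ee_pos: [0.3131, -0.0651, 0.4802]
eef_rot: [175.4, -6.1, 98.9]
contact_force: [1.3, -0.4, -0.3]
gripper_width: 1.002
finger_force: 0.0
```

```bash
python3 s.py
```

```text
4.0 q [-27.3 -26.   -9.9 106.    7.7  54.1] p [ 0.3131 -0.0651  0.4802] r [175.4  -6.1  98.9] F [ 1.3 -0.4 -0.3] w 85.6 ff 0.0
```

```bash
cat > kin.py <<'E'
import numpy as np
from scipy.spatial.transform import Rotation as Ro
from scipy.optimize import least_squares
D=[([65.271,2.75,5.682,92.935,0,82.676],[.15706,.50094,.4047],[-180,0,162.595]),
([65.8,28.4,73.6,131.2,-.2,83.2],[.1617,.5208,.6844],[176,.7,162.5]),
([66.2,32.2,81.1,131.5,-.3,83.6],[.1627,.5341,.6938],[172.6,1.1,162.5]),
([66.2,10.3,30.4,102,-.3,83.5],[.1702,.5491,.5475],[172,1.2,162.5]),
([29,-18.2,0,101.6,4.4,101.9],[.2944,.2519,.5181],[174.5,-5.6,107.6]),
([-27.3,-26,-9.9,106,7.7,54.1],[.3131,-.0651,.4802],[175.4,-6.1,98.9])]
LO=np.array([-166.93,-56.73,-69.38,-121.58,-85.45,-180]);HI=np.array([166.93,111.36,81.34,131.49,84.26,180])
def fk(q,P,s5=1):
    a1,d1,L1,a3,L2,L3a,b,L3b=P; q=np.radians(q); s,c=np.sin,np.cos
    f=q[2]-q[1]; e=f-q[3]
    w=np.array([a1+L1*s(q[1])-a3*s(f)+L2*c(f),b,d1+L1*c(q[1])+a3*c(f)+L2*s(f)])
    Rp=Ro.from_euler('y',-e).as_matrix()   # x' = tool dir
    R5=Rp@Ro.from_euler('z',s5*q[4]).as_matrix()
    p=w+Rp@[L3a,0,0]+R5@[L3b,0,0]
    Rz=Ro.from_euler('z',q[0]).as_matrix()
    B=np.array([[0,0,1],[0,-1,0],[1,0,0.]])  # columns: tool x,y,z in x' frame ; z->x'
    R=Rz@R5@B@Ro.from_euler('z',q[5]).as_matrix()
    return Rz@p,R
x0=[0,.22,.35,.02,.35,.1,.067,.1]
def res(P,s5,full=False):
    o=[]
    for q,p,r in D:
        pp,R=fk(q,P,s5); o.append((pp-p)*1000)
    return np.concatenate(o+[(np.array(P)-x0)*1.])
best=None
for s5 in (1,-1):
    r=least_squares(lambda P:res(P,s5),x0)
    err=[np.degrees((Ro.from_matrix(fk(q,r.x,s5)[1]).inv()*Ro.from_euler('xyz',rr,degrees=True)).magnitude()).round(1) for q,p,rr in D]
    if best is None or r.cost<best[0]: best=(r.cost,s5,r.x)
    if __name__=='__main__': print(s5,r.x.round(4),r.cost,err,np.abs(r.fun[:-8]).max())
P,S5=best[2],best[1]
def ik(p,R,q0):
    def g(q):
        pp,RR=fk(q,P,S5); return np.concatenate([(pp-p)*10,Ro.from_matrix(R.T@RR).as_rotvec()])
    r=least_squares(g,np.clip(q0,LO+.1,HI-.1),bounds=(LO,HI),x_scale=50); return r.x,np.abs(r.fun).max()
E
python3 kin.py
```

```text
1 [-3.000e-04  2.251e-01  3.885e-01  2.270e-02  5.042e-01  1.161e-01
  6.680e-02  1.408e-01] 0.37529459785714636 [np.float64(180.0), np.float64(179.9), np.float64(180.0), np.float64(179.9), np.float64(180.0), np.float64(180.0)] 0.43380369391601836
-1 [ 0.0007  0.2259  0.3883  0.0231  0.5032  0.3969  0.0669 -0.1399] 2.6717689305299 [np.float64(180.0), np.float64(179.9), np.float64(180.0), np.float64(179.9), np.float64(180.0), np.float64(180.0)] 1.8145431891378738
```

```bash
sed -i 's/B=np.array.*/B=np.array([[0,0,1],[0,1,0],[-1,0,0.]])/' kin.py; cat > sim.py <<'E'
from kin import *
def wik(p,R,q0,w):
    def g(q):
        pp,RR=fk(q,P,S5); return np.concatenate([(pp-p)*w,Ro.from_matrix(R.T@RR).as_rotvec(),(q-q0)*1e-4])
    return least_squares(g,np.clip(q0,LO+.01,HI-.01),bounds=(LO,HI),x_scale=50).x
def run(q,calls,w,v=0):
    for d in calls:
        p,R=fk(q,P,S5); n=np.linalg.norm(d); k=min(8,int(np.ceil(n/.0417)))
        for i in range(1,k+1): q=wik(p+R@(np.array(d)*i/k),R,q,w)
        if v: pp,RR=fk(q,P,S5); print(q.round(1),pp.round(3),'tilt',np.degrees(np.arccos(-RR[2,2])).round(1))
    return q
if __name__=='__main__':
    for w in (1,3,10,30):
        print(w); run(np.array(D[0][0]),[[0,0,-.32],[0,0,-.12],[0,0,.16]],w,1)
    for w in (3,10):
        print('inward',w)
        q=np.array(D[3][0]); 
        # up, then toward base (az opposite): tool x,y comps of inward
        for _ in range(7):
            p,R=fk(q,P,S5); a=np.radians(q[0]); u=np.array([-np.cos(a),-np.sin(a),1.0 if p[2]<.9 else .3]); u/=np.linalg.norm(u)
            q=run(q,[R.T@u*.32],w,1)
E
python3 sim.py
```

```text
1
[ 65.   21.7  63.9 131.5   0.   82.4] [0.152 0.486 0.685] tilt 0.7
[6.450e+01 1.710e+01 6.120e+01 1.315e+02 1.000e-01 8.190e+01] [0.143 0.455 0.706] tilt 2.6
[6.46e+01 1.00e-01 1.96e+01 1.07e+02 1.00e-01 8.20e+01] [0.145 0.462 0.547] tilt 2.6
3
[6.510e+01 2.350e+01 6.880e+01 1.315e+02 1.000e-01 8.250e+01] [0.154 0.491 0.7  ] tilt 3.9
[ 64.6  21.6  75.6 131.5   0.4  82. ] [0.143 0.459 0.757] tilt 12.5
[ 64.7   1.6  27.1 103.1   0.4  82.2] [0.157 0.491 0.601] tilt 12.5
10
[ 65.1  26.5  76.4 131.5   0.3  82.6] [0.156 0.498 0.719] tilt 8.5
[ 64.6  20.4  81.3 120.    1.6  82.4] [0.147 0.475 0.821] tilt 31.0
[65.1  4.6 37.3 91.8  1.4 82.9] [0.178 0.551 0.684] tilt 31.0
30
[ 65.2  27.4  78.6 131.5   0.4  82.6] [0.157 0.501 0.724] tilt 9.7
[ 64.6  19.4  81.3 115.6   1.9  82.6] [0.149 0.481 0.84 ] tilt 36.4
[65.2  6.1 40.9 88.5  1.5 83.1] [0.185 0.569 0.711] tilt 36.4
inward 3
[ 66.2   0.4  51.4 131.5  -0.3  83.5] [0.079 0.342 0.766] tilt 9.5
[ 73.2 -15.3  57.2 131.5  -2.7  89.6] [-0.011  0.17   0.867] tilt 31.1
[ 80.  -21.   73.8 131.5  -6.7  92.9] [-0.049  0.01   0.935] tilt 53.5
[ 81.7 -37.1  76.4 131.5  -8.8  91.1] [-0.076 -0.205  0.909] tilt 72.2
[ 83.  -48.6  81.3 128.4 -11.4  87.9] [-0.085 -0.371  0.861] tilt 91.5
[ 84.7 -51.6  81.3 103.5 -14.1  81.2] [-0.074 -0.439  0.945] tilt 118.5
[ 86.3 -56.7  81.3  82.4 -16.1  73.1] [-0.065 -0.571  0.966] tilt 142.5
inward 10
[ 66.2   0.9  52.9 131.5  -0.3  83.5] [0.079 0.342 0.772] tilt 10.6
[ 73.   -8.3  81.3 126.5  -5.7  87.3] [-0.013  0.139  0.96 ] tilt 53.4
[ 73.5 -31.4  81.3 109.8  -6.4  83.1] [-0.096 -0.142  1.026] tilt 93.0
[ 74.  -45.6  81.3  73.5  -6.   77. ] [-0.173 -0.415  1.092] tilt 143.0
[ 75.4 -46.6  81.3  19.6  -1.6  71.6] [-0.236 -0.653  1.12 ] tilt 161.6
[ 76.9 -49.4  81.3  -1.5   2.8  70.4] [-0.256 -0.776  1.036] tilt 137.7
[ 78.  -54.7  81.3  -4.1   3.7  70.1] [-0.26  -0.858  0.947] tilt 129.7
```

Emit:
{"op": "apply_moves", "data": {"motion": [[0.0854,[-0.03,-0.025,-0.01],0],[0.0854,[-0.06,-0.05,-0.02],0],[0.0854,[-0.09,-0.075,-0.03],0],[0.0854,[-0.12,-0.1,-0.04],0],[0.0854,[-0.15,-0.125,-0.05],0],[0.0854,[-0.18,-0.15,-0.06],0],[0.0854,[-0.21,-0.175,-0.07],0],[0.0854,[-0.24,-0.195,-0.08],0]]}}

```text
t: 4.67
ee_pos: [0.1529, -0.3368, 0.5194]
eef_rot: [175.6, -6.0, 98.7]
contact_force: [1.4, 0.4, 1.1]
gripper_width: 1.001
finger_force: 0.0
```

```bash
cat > plan.py <<'E'
from kin import *; from station import readout; import sys
s=readout.state(); R=Ro.from_euler('xyz',s['eef_rot'],degrees=True).as_matrix(); p=s['ee_pos']
print(round(s['t'],2),s['q'].round(2),p.round(4),s['eef_rot'].round(1),'z',R[:,2].round(3),'y',R[:,1].round(3),'tilt',np.degrees(np.arccos(-R[2,2])).round(1),'az',np.degrees(np.arctan2(R[1,2],R[0,2])).round(1),'w',round(s['gripper_width']*85.4,1),s['contact_force'].round(1))
d=eval(sys.argv[1]) if len(sys.argv)>1 else None
if d: print('shift for world delta',(R.T@np.array(d,float)).round(4))
E
python3 plan.py "[-.03,-.08,.05]"; python3 plan.py "[-.16*.22,.988*.22,.22]"
```

```text
4.67 [-77.85 -13.03   4.19 112.96   4.72   3.41] [ 0.1529 -0.3368  0.5194] [175.6  -6.   98.7] z [ 0.059  0.115 -0.992] y [0.987 0.144 0.076] tilt 7.4 az 62.6 w 85.5 [1.4 0.4 1.1]
shift for world delta [-0.0689 -0.0373 -0.0605]
4.67 [-77.85 -13.03   4.19 112.96   4.72   3.41] [ 0.1529 -0.3368  0.5194] [175.6  -6.   98.7] z [ 0.059  0.115 -0.992] y [0.987 0.144 0.076] tilt 7.4 az 62.6 w 85.5 [1.4 0.4 1.1]
shift for world delta [ 0.242   0.0131 -0.1953]
```

Emit:
{"op": "apply_moves", "data": {"motion": [[0.0854,[0.015,0,-0.038],0],[0.0854,[0.03,0,-0.076],0],[0.0854,[0.045,0,-0.114],0],[0.0854,[0.06,0,-0.152],0],[0.0854,[0.085,0,-0.185],0],[0.0854,[0.11,0,-0.218],0],[0.0854,[0.135,0,-0.25],0],[0.0854,[0.16,0,-0.28],0]]}}

```text
t: 5.33
ee_pos: [0.1407, -0.2439, 0.6737]
eef_rot: [175.6, -3.8, 98.7]
contact_force: [-0.9, -0.7, -0.0]
gripper_width: 1.0
finger_force: 0.0
```

```bash
python3 plan.py "[-.16*.22,.988*.22,.22]"
```

```text
5.33 [-76.21 -14.51  23.54 131.46   4.69   5.14] [ 0.1407 -0.2439  0.6737] [175.6  -3.8  98.7] z [ 0.065  0.077 -0.995] y [0.986 0.145 0.076] tilt 5.8 az 49.7 w 85.4 [-0.9 -0.7 -0. ]
shift for world delta [ 0.2343  0.0135 -0.2044]
```

Emit:
{"op": "apply_moves", "data": {"motion": [[0.0854,[0.03,0,-0.026],0],[0.0854,[0.06,0,-0.052],0],[0.0854,[0.09,0,-0.078],0],[0.0854,[0.12,0,-0.104],0],[0.0854,[0.15,0,-0.13],0],[0.0854,[0.18,0,-0.156],0],[0.0854,[0.21,0,-0.182],0],[0.0854,[0.24,0,-0.21],0]]}}

```text
t: 6.0
ee_pos: [0.175, -0.1194, 0.6702]
eef_rot: [175.3, -2.2, 98.5]
contact_force: [0.5, -0.3, 0.5]
gripper_width: 1.001
finger_force: 0.0
```

```bash
python3 plan.py "[-.16*.22,.988*.22,.22]"
```

```text
6.0 [-56.39 -25.4   16.03 131.43   5.18  25.21] [ 0.175  -0.1194  0.6702] [175.3  -2.2  98.5] z [ 0.075  0.05  -0.996] y [0.986 0.144 0.082] tilt 5.2 az 33.6 w 85.5 [ 0.5 -0.3  0.5]
shift for world delta [ 0.2285  0.0146 -0.2109]
```

```bash
cat > dls.py <<'E'
from kin import *
def err(p,R,q):
    pp,RR=fk(q,P,S5); return np.concatenate([p-pp,Ro.from_matrix(R@RR.T).as_rotvec()])
def jac(q):
    J=np.zeros((6,6)); p,R=fk(q,P,S5)
    for i in range(6):
        d=q.copy(); d[i]+=.01; pp,RR=fk(d,P,S5); J[:3,i]=(pp-p)/np.radians(.01); J[3:,i]=Ro.from_matrix(RR@R.T).as_rotvec()/np.radians(.01)
    return J
def solve(p,R,q,n,lam,wr):
    W=np.array([1,1,1,wr,wr,wr])
    for _ in range(n):
        e=W*err(p,R,q)
        if np.abs(e).max()<1e-5: break
        J=W[:,None]*jac(q); dq=np.degrees(J.T@np.linalg.solve(J@J.T+lam**2*np.eye(6),e))
        m=np.abs(dq).max(); 
        if m>20: dq*=20/m
        q=np.clip(q+dq,LO,HI)
    return q
def call(q,rows,n,lam,wr):
    p,R=fk(q,P,S5); c=p.copy()
    for d in rows:
        t=p+R@np.array(d); st=t-c; L=np.linalg.norm(st)
        if L>.0417: st*=.0417/L
        c=c+st; q=solve(c,R,q,n,lam,wr); c=fk(q,P,S5)[0] if REP else c
    return q
REP=0
def tilt(q): R=fk(q,P,S5)[1]; return np.degrees(np.arccos(-R[2,2])).round(1)
up=[[0,0,-.04*i] for i in range(1,9)]
A=[[.015*i,0,-.038*i] for i in range(1,5)]+[[.085,0,-.185],[.11,0,-.218],[.135,0,-.25],[.16,0,-.28]]
B=[[.03*i,0,-.026*i] for i in range(1,8)]+[[.24,0,-.21]]
if __name__=='__main__':
  print('want [28.4 73.6 131.2] 4.0 | [32.2 81.1 131.5] 7.4 | [-76.2 -14.5 23.5 131.5] 5.8 | [-56 -25 16 131.4] 5.2')
  qA=np.array([-77.85,-13.03,4.19,112.96,4.72,3.41]); qB=np.array([-76.21,-14.51,23.54,131.46,4.69,5.14])
  for REP in (0,1):
   for n in (1,5,30):
    for lam in (.01,.05,.2):
     for wr in (.1,.3,1):
      q=call(np.array(D[0][0]),up,n,lam,wr); q2=call(np.array(D[1][0]),[[0,0,0]]+up[:3],n,lam,wr)
      a=call(qA,A,n,lam,wr); b=call(qB,B,n,lam,wr)
      c=np.abs(q[1:4]-[28.4,73.6,131.2]).sum()+np.abs(q2[1:4]-[32.2,81.1,131.5]).sum()+np.abs(a[:4]-[-76.2,-14.5,23.5,131.5]).sum()+np.abs(b[:4]-[-56.4,-25.4,16,131.4]).sum()
      print(REP,n,lam,wr,round(c),q[1:4].round(1),tilt(q),q2[1:4].round(1),tilt(q2),a[:4].round(1),tilt(a),b[:4].round(1),tilt(b))
E
python3 dls.py | sort -n -k5 | head -8
```

```text
want [28.4 73.6 131.2] 4.0 | [32.2 81.1 131.5] 7.4 | [-76.2 -14.5 23.5 131.5] 5.8 | [-56 -25 16 131.4] 5.2
1 30 0.2 0.1 109 [ 27.   77.2 131.5] 8.7 [ 25.3  81.3 123.7] 22.4 [-80.2  -9.3  47.  131.5] 15.4 [-66.8 -17.2  53.2 131.5] 29.0
1 30 0.2 0.3 110 [ 27.   75.  131.5] 6.5 [ 28.6  81.3 131.5] 11.3 [-79.8  -3.1  45.7 131.5] 8.6 [-71.5  -6.3  47.8 131.5] 13.5
1 30 0.2 1 114 [ 27.1  73.9 131.5] 5.3 [ 29.   79.6 131.5] 9.2 [-79.6  -0.9  45.4 131.5] 6.6 [-72.   -3.5  46.6 131.5] 9.9
0 30 0.2 0.3 115 [ 27.   75.2 131.5] 6.7 [ 27.4  81.3 131.5] 12.5 [-80.1  -5.2  51.4 131.5] 15.7 [-51.  -12.3  62.5 131.5] 33.6
0 30 0.2 1 115 [ 27.2  74.2 131.5] 5.5 [ 28.3  81.3 131.5] 11.6 [-80.   -3.   51.9 131.5] 14.1 [-53.3  -9.5  61.9 131.5] 30.3
0 5 0.2 0.3 115 [ 24.7  71.3 131.5] 5.1 [ 27.4  81.3 131.5] 12.5 [-80.2  -5.5  50.8 131.5] 15.5 [-61.4 -13.3  61.7 131.5] 33.7
1 5 0.2 0.3 116 [ 23.6  68.2 131.5] 3.1 [ 28.5  81.3 131.5] 11.4 [-79.8  -3.5  45.1 131.5] 8.4 [-72.   -6.9  46.9 131.5] 13.2
```

Emit:
{"op": "apply_moves", "data": {"motion": [[0.0854,[-0.034,-0.022,0],0],[0.0854,[-0.068,-0.044,0],0],[0.0854,[-0.102,-0.066,0],0],[0.0854,[-0.135,-0.087,0],0]]}}

```text
t: 6.33
ee_pos: [0.1098, -0.2664, 0.6583]
eef_rot: [175.3, -2.1, 98.8]
contact_force: [0.7, -0.1, -0.8]
gripper_width: 1.002
finger_force: 0.0
```

Emit:
{"op": "apply_moves", "data": {"motion": [[0.0854,[0,0,-0.04],0],[0.0854,[0,0,-0.08],0]]}}

```text
t: 6.5
ee_pos: [0.1099, -0.2738, 0.6941]
eef_rot: [175.5, -0.8, 98.2]
contact_force: [0.0, 0.8, 1.8]
gripper_width: 0.997
finger_force: 0.0
```

Emit:
{"op": "apply_moves", "data": {"motion": [[0.0854,[0,0,-0.3],0]]}}

```text
t: 6.58
ee_pos: [0.1122, -0.274, 0.7068]
eef_rot: [175.6, 1.1, 98.1]
contact_force: [-0.4, -0.1, -0.1]
gripper_width: 0.999
finger_force: 0.0
```

Emit:
{"op": "apply_moves", "data": {"motion": [[0.0854,[0,0,-0.3],0],[0.0854,[0,0,-0.3],0],[0.0854,[0,0,-0.3],0]]}}

```text
t: 6.83
ee_pos: [0.1189, -0.2713, 0.7248]
eef_rot: [175.7, 3.7, 98.1]
contact_force: [0.1, 0.3, 0.1]
gripper_width: 1.0
finger_force: 0.0
```

```bash
python3 plan.py
```

```text
6.83 [-81.48 -10.36  34.83 131.45   4.24   0.44] [ 0.1189 -0.2713  0.7248] [175.7   3.7  98.1] z [ 0.083 -0.053 -0.995] y [0.987 0.145 0.074] tilt 5.6 az -32.8 w 85.4 [0.1 0.3 0.1]
```

Emit:
{"op": "apply_moves", "data": {"motion": [[0.0854,[-0.007,-0.03,0],0]]}}

```text
t: 6.92
ee_pos: [0.0936, -0.2811, 0.7227]
eef_rot: [175.6, 3.9, 98.7]
contact_force: [-0.7, -0.4, 1.0]
gripper_width: 0.999
finger_force: 0.0
```

Emit:
{"op": "apply_moves", "data": {"motion": [[0.0854,[0,0,-0.2],0]]}}

```text
t: 7.0
ee_pos: [0.0899, -0.2847, 0.73]
eef_rot: [176.1, 5.0, 97.8]
contact_force: [0.6, -0.7, -1.1]
gripper_width: 1.0
finger_force: 0.0
```

Emit:
{"op": "apply_moves", "data": {"motion": [[0.0854,[0,0,-0.2],0]]}}

```text
t: 7.08
ee_pos: [0.0925, -0.28, 0.7424]
eef_rot: [176.2, 6.8, 97.7]
contact_force: [0.6, 0.2, 0.8]
gripper_width: 1.002
finger_force: 0.0
```

Emit:
{"op": "apply_moves", "data": {"motion": [[0.0854,[0,0,-0.2],0]]}}

```text
t: 7.17
ee_pos: [0.0943, -0.2745, 0.7541]
eef_rot: [176.4, 8.7, 97.6]
contact_force: [-0.1, -1.1, 0.6]
gripper_width: 1.0
finger_force: 0.0
```

Emit:
{"op": "apply_moves", "data": {"motion": [[0.0854,[0,0,-0.2],0]]}}

```text
t: 7.25
ee_pos: [0.0958, -0.2682, 0.765]
eef_rot: [176.6, 10.5, 97.6]
contact_force: [-0.8, 0.1, -1.2]
gripper_width: 0.996
finger_force: 0.0
```

Emit:
{"op": "apply_moves", "data": {"motion": [[0.0854,[0,0,-0.2],0]]}}

```text
t: 7.33
ee_pos: [0.0971, -0.261, 0.7754]
eef_rot: [176.8, 12.2, 97.5]
contact_force: [1.0, 0.2, -0.5]
gripper_width: 0.995
finger_force: 0.0
```

Emit:
{"op": "apply_moves", "data": {"motion": [[0.0854,[0,0,-0.2],0]]}}

```text
t: 7.42
ee_pos: [0.0985, -0.2526, 0.7855]
eef_rot: [177.0, 14.0, 97.4]
contact_force: [-0.4, -0.4, -0.1]
gripper_width: 1.0
finger_force: 0.0
```

```bash
python3 plan.py
```

```text
7.42 [-84.94 -10.27  45.03 131.43   3.59  -2.29] [ 0.0985 -0.2526  0.7855] [177.   14.   97.4] z [ 0.083 -0.233 -0.969] y [0.989 0.142 0.051] tilt 14.3 az -70.3 w 85.4 [-0.4 -0.4 -0.1]
```

Emit:
{"op": "apply_moves", "data": {"motion": [[0.0854,[0,0,-0.2],0]]}}

```text
t: 7.5
ee_pos: [0.0998, -0.2432, 0.7953]
eef_rot: [177.1, 15.8, 97.3]
contact_force: [1.4, 0.5, 0.2]
gripper_width: 0.998
finger_force: 0.0
```

Emit:
{"op": "apply_moves", "data": {"motion": [[0.0854,[0,0,-0.2],0]]}}

```text
t: 7.58
ee_pos: [0.1011, -0.2327, 0.805]
eef_rot: [177.3, 17.6, 97.2]
contact_force: [0.1, -0.5, 0.5]
gripper_width: 0.998
finger_force: 0.0
```

Emit:
{"op": "apply_moves", "data": {"motion": [[0.0854,[0,0,-0.2],0]]}}

```text
t: 7.67
ee_pos: [0.1024, -0.2212, 0.8144]
eef_rot: [177.4, 19.4, 97.1]
contact_force: [-0.4, -0.3, 1.4]
gripper_width: 0.996
finger_force: 0.0
```

Emit:
{"op": "apply_moves", "data": {"motion": [[0.0854,[0,0,-0.2],0]]}}

```text
t: 7.75
ee_pos: [0.1037, -0.2086, 0.8233]
eef_rot: [177.5, 21.2, 97.0]
contact_force: [0.8, -0.2, -0.5]
gripper_width: 0.997
finger_force: 0.0
```

Emit:
{"op": "apply_moves", "data": {"motion": [[0.0854,[0,0,-0.2],0]]}}

```text
t: 7.83
ee_pos: [0.1049, -0.1953, 0.8318]
eef_rot: [177.5, 22.9, 97.0]
contact_force: [0.4, 0.1, 0.0]
gripper_width: 0.998
finger_force: 0.0
```

Emit:
{"op": "apply_moves", "data": {"motion": [[0.0854,[0,0,-0.2],0]]}}

```text
t: 7.92
ee_pos: [0.1059, -0.1811, 0.8397]
eef_rot: [177.5, 24.7, 96.9]
contact_force: [0.3, 0.1, -0.3]
gripper_width: 1.005
finger_force: 0.0
```

Emit:
{"op": "apply_moves", "data": {"motion": [[0.0854,[0,0,-0.2],0]]}}

```text
t: 8.0
ee_pos: [0.1067, -0.1661, 0.8472]
eef_rot: [177.5, 26.4, 96.8]
contact_force: [0.0, 0.0, 0.3]
gripper_width: 1.003
finger_force: 0.0
```

Emit:
{"op": "apply_moves", "data": {"motion": [[0.0854,[0,0,-0.2],0]]}}

```text
t: 8.08
ee_pos: [0.1068, -0.1505, 0.8541]
eef_rot: [177.4, 28.1, 96.7]
contact_force: [0.6, 0.7, 0.5]
gripper_width: 1.004
finger_force: 0.0
```

Emit:
{"op": "apply_moves", "data": {"motion": [[0.0854,[0,0,-0.2],0]]}}

```text
t: 8.17
ee_pos: [0.1061, -0.1344, 0.8604]
eef_rot: [177.2, 29.9, 96.6]
contact_force: [0.9, 0.4, 0.1]
gripper_width: 0.996
finger_force: 0.0
```

Emit:
{"op": "apply_moves", "data": {"motion": [[0.0854,[0,0,-0.2],0]]}}

```text
t: 8.25
ee_pos: [0.104, -0.1179, 0.8661]
eef_rot: [176.9, 31.6, 96.5]
contact_force: [0.2, 0.1, 0.4]
gripper_width: 0.997
finger_force: 0.0
```

```bash
python3 plan.py
```

```text
8.25 [-69.68 -16.96  55.94 131.45  -4.16  11.78] [ 0.104  -0.1179  0.8661] [176.9  31.6  96.5] z [ 0.113 -0.513 -0.851] y [0.989 0.141 0.046] tilt 31.7 az -77.6 w 85.1 [0.2 0.1 0.4]
```

Emit:
{"op": "apply_moves", "data": {"motion": [[0.0854,[-0.15,0.01,-0.13],0]]}}

```text
t: 8.33
ee_pos: [0.1056, -0.1253, 0.8811]
eef_rot: [176.5, 33.7, 96.5]
contact_force: [-0.8, 1.8, 0.4]
gripper_width: 1.0
finger_force: 0.0
```

Emit:
{"op": "apply_moves", "data": {"motion": [[0.0854,[-0.15,0.01,-0.13],0]]}}

```text
t: 8.42
ee_pos: [0.1098, -0.1426, 0.8913]
eef_rot: [176.4, 34.9, 96.4]
contact_force: [0.0, -1.6, 0.4]
gripper_width: 1.001
finger_force: 0.0
```

Emit:
{"op": "apply_moves", "data": {"motion": [[0.0854,[-0.1,0.01,-0.17],0]]}}

```text
t: 8.5
ee_pos: [0.1116, -0.1472, 0.8981]
eef_rot: [176.2, 36.2, 96.2]
contact_force: [0.2, -0.7, -0.2]
gripper_width: 0.998
finger_force: 0.0
```

Emit:
{"op": "apply_moves", "data": {"motion": [[0.0854,[-0.1,0.01,-0.17],0]]}}

```text
t: 8.58
ee_pos: [0.1107, -0.1431, 0.906]
eef_rot: [175.8, 37.8, 96.0]
contact_force: [0.1, 0.0, 0.5]
gripper_width: 0.999
finger_force: 0.0
```

```bash
python3 plan.py
```

```text
8.58 [-70.64  -8.45  70.79 131.41  -4.03  10.52] [ 0.1107 -0.1431  0.906 ] [175.8  37.8  96. ] z [ 0.137 -0.6   -0.788] y [0.987 0.149 0.057] tilt 38.0 az -77.2 w 85.3 [0.1 0.  0.5]
```

Emit:
{"op": "apply_moves", "data": {"motion": [[0.0854,[-0.06,0,-0.18],0]]}}

```text
t: 8.67
ee_pos: [0.1071, -0.1321, 0.9117]
eef_rot: [175.5, 39.4, 95.9]
contact_force: [0.3, -0.7, -0.1]
gripper_width: 0.999
finger_force: 0.0
```

Emit:
{"op": "apply_moves", "data": {"motion": [[0.0854,[-0.06,0,-0.18],0]]}}

```text
t: 8.75
ee_pos: [0.1021, -0.117, 0.9176]
eef_rot: [175.2, 41.2, 95.7]
contact_force: [-0.6, 0.0, 0.1]
gripper_width: 1.0
finger_force: 0.0
```

Emit:
{"op": "apply_moves", "data": {"motion": [[0.0854,[-0.04,0,-0.18],0]]}}

```text
t: 8.83
ee_pos: [0.0964, -0.0994, 0.922]
eef_rot: [174.7, 42.8, 95.4]
contact_force: [0.0, 0.2, 0.3]
gripper_width: 1.002
finger_force: 0.0
```

Emit:
{"op": "apply_moves", "data": {"motion": [[0.0854,[-0.04,0,-0.18],0]]}}

```text
t: 8.92
ee_pos: [0.0921, -0.0824, 0.9369]
eef_rot: [173.3, 47.0, 96.2]
contact_force: [-0.9, 0.2, 0.8]
gripper_width: 1.0
finger_force: 0.0
```

Emit:
{"op": "apply_moves", "data": {"motion": [[0.0854,[-0.04,0,-0.18],0]]}}

```text
t: 9.0
ee_pos: [0.0902, -0.0676, 0.9471]
eef_rot: [172.5, 50.6, 95.4]
contact_force: [-2.5, -2.1, 18.6]
gripper_width: 1.001
finger_force: 0.0
```

Emit:
{"op": "apply_moves", "data": {"motion": [[0.0854,[-0.04,0,-0.18],0]]}}

```text
t: 9.08
ee_pos: [0.0783, -0.0535, 0.9476]
eef_rot: [171.9, 51.1, 92.2]
contact_force: [0.4, -1.6, -1.4]
gripper_width: 1.0
finger_force: 0.0
```

```bash
python3 plan.py
```

```text
9.08 [-74.38 -11.86  81.06 131.36  -2.38   8.37] [ 0.0783 -0.0535  0.9476] [171.9  51.1  92.2] z [ 0.171 -0.765 -0.621] y [0.985 0.148 0.088] tilt 51.6 az -77.4 w 85.4 [ 0.4 -1.6 -1.4]
```

Emit:
{"op": "apply_moves", "data": {"motion": [[0.0854,[0,0,-0.2],0]]}}

```text
t: 9.17
ee_pos: [0.068, -0.027, 0.9497]
eef_rot: [171.2, 53.0, 93.1]
contact_force: [0.9, 0.7, -1.1]
gripper_width: 0.999
finger_force: 0.0
```

Emit:
{"op": "apply_moves", "data": {"motion": [[0.0854,[0,0,-0.2],0]]}}

```text
t: 9.25
ee_pos: [0.0585, -0.003, 0.9512]
eef_rot: [170.3, 54.9, 93.2]
contact_force: [0.9, 0.8, 0.9]
gripper_width: 1.004
finger_force: 0.0
```

```bash
python3 plan.py
```

```text
9.25 [-68.23 -15.46  81.34 131.49  -5.56  10.6 ] [ 0.0585 -0.003   0.9512] [170.3  54.9  93.2] z [ 0.214 -0.796 -0.567] y [0.976 0.193 0.097] tilt 55.5 az -75.0 w 85.8 [0.9 0.8 0.9]
```

```bash
cat > loc.py <<'E'
from h import *
from scipy.optimize import least_squares
F={n:cams.grab_frame(n) for n in ('side','top')}
for n in F: cv2.imwrite(f'pics/{n}1.png',F[n]['color'])
def ring(r,z): a=np.linspace(0,2*np.pi,60); return np.c_[r*np.cos(a),r*np.sin(a),z+0*a]
def fit(name,model,x0,cs):
    bb={}
    for n in cs:
        r=cams.trace(name,n); 
        if r: m=r[0]['mask']; ys,xs=np.where(m); bb[n]=np.array([xs.min(),ys.min(),xs.max()+1,ys.max()+1]); print(name,n,bb[n],round(r[0]['score'],2),m.sum())
    def g(x):
        o=[]
        for n,b in bb.items():
            u=pt(F[n],model+[x[0],x[1],0]); o+=list(np.r_[u.min(0),u.max(0)]-b)
        return np.array(o)
    s=least_squares(g,x0,loss='soft_l1'); print(name,s.x.round(4),g(s.x).round(1)); return s.x
fit('beaker',np.r_[ring(.0305,0),ring(.0305,.065)],[.406,.305],['side','top'])
fit('bowl_rim',np.r_[ring(.075,.05)],[.376,-.32],['top'])
E
python3 loc.py; python3 -c "
import cv2
a=cv2.imread('pics/top1.png');cv2.imwrite('pics/top1c.png',cv2.resize(a[200:300,220:380],None,fx=5,fy=5,interpolation=2))"
```

```text
beaker side [239 288 262 321] 0.73 581
beaker [0.4108 0.3115] [-0.2  0.1  0.2 -0.1]
bowl_rim top [387 236 451 299] 0.74 3229
bowl_rim [ 0.378  -0.3202] [-0.4 -0.6  0.4  0.5]
```

View pics/top1c.png

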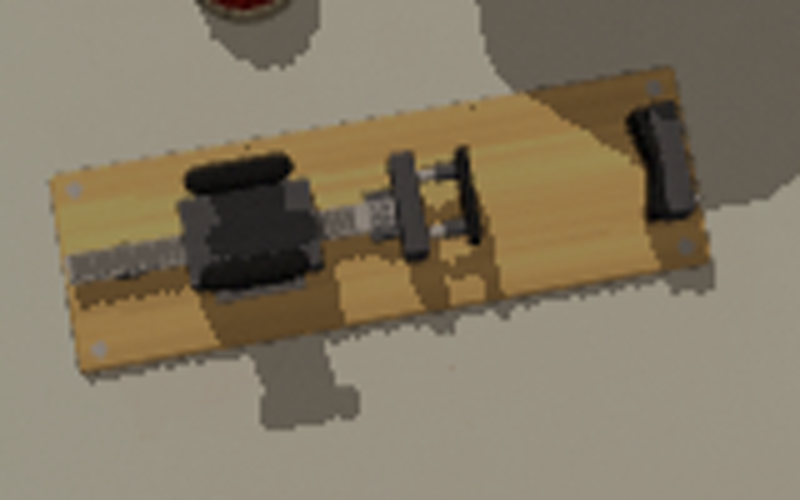

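```bash
cat > loc2.py <<'E'
from h import *
from scipy.optimize import least_squares
F={n:cams.grab_frame(n) for n in ('side','top')}
f=F['top']
def ring(r,z): a=np.linspace(0,2*np.pi,60); return np.c_[r*np.cos(a),r*np.sin(a),z+0*a]
M=np.r_[ring(.0305,0),ring(.0305,.065)]
bb={'side':np.array([239,288,262,321]),'top':np.array([138.5,247,171,275])}
def g(x):
    o=[]
    for n,b in bb.items():
        u=pt(F[n],M+[x[0],x[1],0]); o+=list(np.r_[u.min(0),u.max(0)]-b)
    return np.array(o)
s=least_squares(g,[.41,.305]); print('beaker',s.x.round(4),g(s.x).round(1))
G=lambda x,y,z:onz(f,[x/5+220-.4,y/5+200-.4],z)
c=np.array([G(50,178,.008),G(675,68,.008),G(712,263,.008),G(80,372,.008)])
d=(c[1]+c[2]-c[0]-c[3])/2;n=(c[0]+c[1]-c[2]-c[3])/2
print('len',np.linalg.norm(d),np.linalg.norm(n)); d/=np.linalg.norm(d)
ctr=c.mean(0); a=np.degrees(np.arctan2(d[1],d[0])); n=np.array([-d[1],d[0],0]) # -? clamp x = toward robot
cx=np.array([d[1],-d[0],0]); 
print('board centre',ctr.round(4),'ydir',d.round(3),a.round(2),'xdir',cx.round(3))
for k,(x,y,z) in dict(far=(238,173,.084),near=(250,268,.084),padtop=(467,150,.044),padbot=(480,240,.044),padmid=(474,195,.044),jawL=(632,112,.048),jawM=(655,165,.048),jawR=(650,218,.048)).items():
    w=G(x,y,z); print(k,w.round(4),'clampframe x,y:',((w-ctr)@cx).round(4),((w-ctr)@d).round(4))
E
python3 loc2.py
```

```text
beaker [0.4089 0.3084] [ 1.  -0.5  1.3 -0.7 -0.7 -0.6 -1.1 -0.8]
len 0.31369841274917853 0.09759192992136102
board centre [ 0.4454 -0.033   0.008 ] ydir [ 0.15  -0.989  0.   ] -81.36 xdir [-0.989 -0.15   0.   ]
far [0.4592 0.0327 0.084 ] clampframe x,y: -0.0236 -0.0629
near [0.4147 0.0278 0.084 ] clampframe x,y: 0.0211 -0.0648
padtop [ 0.4735 -0.0757  0.044 ] clampframe x,y: -0.0214 0.0465
padbot [ 0.43   -0.0806  0.044 ] clampframe x,y: 0.0224 0.0447
padmid [ 0.4517 -0.0784  0.044 ] clampframe x,y: 0.0006 0.0458
jawL [ 0.4895 -0.155   0.048 ] clampframe x,y: -0.0253 0.1272
jawM [ 0.4636 -0.1649  0.048 ] clampframe x,y: 0.0018 0.1331
jawR [ 0.4382 -0.1614  0.048 ] clampframe x,y: 0.0263 0.1259
```

```bash
cat > wp.py <<'E'
from kin import *; from station import readout
s=readout.state(); R0=Ro.from_euler('xyz',s['eef_rot'],degrees=True).as_matrix()
de=np.arctan2(R0[2,1],R0[2,0]); de=(de+np.pi/2)%np.pi-np.pi/2
def Rt(t): return R0@Ro.from_euler('z',t).as_matrix()
z=R0[:,2]
def tcp(g,L=.155): return np.array(g)-L*z
if __name__=='__main__':
    print('delta',de, 'y after',Rt(de)[:,1].round(3))
    seeds=[np.array([a,b,c,d,e,f]) for a in (-60,0,45) for b in (0,30) for c in (0,) for d in (60,100) for e in (-40,40) for f in (-90,30,120)]
    G=dict(pick=([.409,.308,.048],0),pre=([.409,.308,.048]-.11*z,0),lift=([.409,.308,.2],0),mid=([.42,0,.22],0),pour0=([.378,-.32,.17],0),pourP=([.378,-.32,.17],np.pi),pourM=([.378,-.32,.17],-np.pi),pourP150=([.378,-.32,.17],2.6),seat=([.4596,-.1265,.056],0),trig=([.436,.030,.08],0))
    for r in (0,np.pi):
      for k,(g,t) in G.items():
        sols=[]
        for q0 in seeds:
            q,e=ik(tcp(g),Rt(de+r+t),q0)
            if e<1e-3 and not any(np.abs(q-o).max()<2 for o in sols): sols.append(q)
        print(round(r,1),k,tcp(g).round(3),[o.round(0).astype(int).tolist() for o in sols])
E
python3 wp.py
```

```text
delta -0.11712896333381284 y after [0.964 0.266 0.   ]
0 pick [0.375 0.431 0.136] [[52, 41, 14, 103, -42, 142]]
0 pre [0.351 0.518 0.199] [[58, 49, 33, 118, -37, 148]]
0 lift [0.375 0.431 0.288] [[52, 34, 21, 118, -42, 142]]
0 mid [0.386 0.123 0.308] [[24, -7, -22, 88, -54, 105]]
0 pour0 [ 0.344 -0.197  0.258] [[-27, -42, -55, 33, -37, 32]]
0 pourP [ 0.344 -0.197  0.258] [[-27, -42, -55, 33, -37, -148]]
0 pourM [ 0.344 -0.197  0.258] [[-27, -42, -55, 33, -37, -148]]
0 pourP150 [ 0.344 -0.197  0.258] [[-27, -42, -55, 33, -37, -179]]
0 seat [ 0.426 -0.004  0.144] [[6, -7, -42, 41, -54, 74]]
0 trig [0.402 0.153 0.168] [[27, 7, -26, 74, -54, 110]]
3.1 pick [0.375 0.431 0.136] [[52, 41, 14, 103, -42, -38]]
3.1 pre [0.351 0.518 0.199] [[58, 49, 33, 118, -37, -32]]
3.1 lift [0.375 0.431 0.288] [[52, 34, 21, 118, -42, -38]]
3.1 mid [0.386 0.123 0.308] [[24, -7, -22, 88, -54, -75]]
3.1 pour0 [ 0.344 -0.197  0.258] [[-27, -42, -55, 33, -37, -148]]
3.1 pourP [ 0.344 -0.197  0.258] [[-27, -42, -55, 33, -37, 32]]
3.1 pourM [ 0.344 -0.197  0.258] [[-27, -42, -55, 33, -37, 32]]
3.1 pourP150 [ 0.344 -0.197  0.258] [[-27, -42, -55, 33, -37, 1]]
3.1 seat [ 0.426 -0.004  0.144] [[6, -7, -42, 41, -54, -106]]
3.1 trig [0.402 0.153 0.168] [[27, 7, -26, 74, -54, -70]]
```

```bash
cat > path.py <<'E'
from wp import *
W=[s['ee_pos'],[.12,-.22,.80],[.22,-.2,.55],[.36,0,.42],[.36,.3,.36],[.351,.518,.24]]
q=s['q'].copy()
for a,b in zip(W[:-1],W[1:]):
    a,b=np.array(a),np.array(b); n=int(np.ceil(np.linalg.norm(b-a)/.04)); mx=0;me=0
    for i in range(1,n+1):
        q2,e=ik(a+(b-a)*i/n,R0,q); mx=max(mx,np.abs(q2-q).max()); me=max(me,e); q=q2
    print(b,'rows',n,'shift',(R0.T@(b-a)).round(4),'maxdq/row',mx.round(1),'err',me.round(4),q.round(0))
E
python3 path.py
```

```text
[ 0.12 -0.22  0.8 ] rows 7 shift [-0.0024  0.0011  0.2684] maxdq/row 29.1 err 0.0473 [-79. -40.  15.  89.   4.   4.]
[ 0.22 -0.2   0.55] rows 7 shift [0.2116 0.0775 0.1487] maxdq/row 7.5 err 0.0 [-44. -56. -27.  68. -25.  26.]
[0.36 0.   0.42] rows 7 shift [ 0.2162  0.164  -0.0536] maxdq/row 9.9 err 0.0 [  8. -28. -25.  82. -54.  83.]
[0.36 0.3  0.36] rows 8 shift [ 0.2222  0.0541 -0.2033] maxdq/row 10.5 err 0.0 [ 44.  13.   3. 114. -46. 140.]
[0.351 0.518 0.24 ] rows 7 shift [ 0.2241  0.0232 -0.1061] maxdq/row 6.5 err 0.0 [ 58.  47.  35. 122. -37. 155.]
```

Emit:
{"op": "apply_moves", "data": {"motion": [[0.0854,[0,0,0.04],0],[0.0854,[0,0,0.08],0],[0.0854,[0,0,0.12],0],[0.0854,[0,0,0.16],0],[0.0854,[0,0,0.2],0],[0.0854,[0,0,0.235],0],[0.0854,[0,0,0.268],0],[0.0854,[0,0,0.268],0]]}}

```text
t: 10.27
ee_pos: [0.1095, -0.1768, 0.8285]
eef_rot: [170.4, 54.8, 93.3]
contact_force: [0.1, -1.0, 0.4]
gripper_width: 1.002
finger_force: 0.0
```

```bash
python3 plan.py; sed -i 's/^W=.*/W=[s["ee_pos"],[.22,-.2,.55],[.36,0,.42],[.36,.3,.36],[.351,.518,.24]]/' path.py; python3 path.py; python3 wp.py|head -1
```

```text
10.27 [-79.99 -39.34  21.08  95.18   4.1    3.86] [ 0.1095 -0.1768  0.8285] [170.4  54.8  93.3] z [ 0.213 -0.794 -0.569] y [0.977 0.193 0.096] tilt 55.3 az -75.0 w 85.6 [ 0.1 -1.   0.4]
[ 0.22 -0.2   0.55] rows 8 shift [0.2104 0.0768 0.2003] maxdq/row 8.6 err 0.0 [-43. -56. -27.  68. -25.  26.]
[0.36 0.   0.42] rows 7 shift [ 0.2167  0.1628 -0.0552] maxdq/row 9.8 err 0.0 [  8. -28. -25.  82. -55.  84.]
[0.36 0.3  0.36] rows 8 shift [ 0.2218  0.0521 -0.2042] maxdq/row 10.5 err 0.0 [ 44.  13.   3. 115. -46. 141.]
[0.351 0.518 0.24 ] rows 7 shift [ 0.2239  0.0217 -0.1069] maxdq/row 6.6 err 0.0 [ 58.  48.  36. 122. -37. 155.]
delta -0.11693054865602015 y after [ 0.966  0.259 -0.   ]
```

```bash
sed -i 's/^W=.*/W=[s["ee_pos"],[.28,-.14,.62],[.38,.05,.45],[.36,.3,.36],[.351,.518,.24]]/' path.py; python3 path.py
```

```text
[ 0.28 -0.14  0.62] rows 7 shift [0.1858 0.1536 0.1256] maxdq/row 16.2 err 0.0 [-22. -42. -12.  79. -41.  44.]
[0.38 0.05 0.45] rows 7 shift [ 0.2449  0.118  -0.033 ] maxdq/row 8.1 err 0.0 [ 15. -18. -15.  93. -55.  96.]
[0.36 0.3  0.36] rows 7 shift [ 0.2182  0.0201 -0.1517] maxdq/row 9.1 err 0.0 [ 44.  13.   3. 115. -46. 141.]
[0.351 0.518 0.24 ] rows 7 shift [ 0.2239  0.0217 -0.1069] maxdq/row 6.6 err 0.0 [ 58.  48.  36. 122. -37. 155.]
```

Emit:
{"op": "apply_moves", "data": {"motion": [[0.0854,[0.023,0.019,0.016],0],[0.0854,[0.046,0.038,0.031],0],[0.0854,[0.07,0.058,0.047],0],[0.0854,[0.093,0.077,0.063],0],[0.0854,[0.116,0.096,0.079],0],[0.0854,[0.14,0.115,0.094],0],[0.0854,[0.163,0.134,0.11],0],[0.0854,[0.186,0.154,0.126],0]]}}

```text
t: 10.93
ee_pos: [0.2836, -0.1357, 0.6162]
eef_rot: [170.9, 54.5, 94.3]
contact_force: [0.4, -0.9, -0.9]
gripper_width: 1.001
finger_force: 0.0
```

Emit:
{"op": "apply_moves", "data": {"motion": [[0.0854,[0.03,0.015,-0.004],0],[0.0854,[0.061,0.03,-0.008],0],[0.0854,[0.092,0.044,-0.012],0],[0.0854,[0.122,0.059,-0.016],0],[0.0854,[0.153,0.074,-0.02],0],[0.0854,[0.184,0.089,-0.025],0],[0.0854,[0.214,0.103,-0.029],0],[0.0854,[0.245,0.118,-0.033],0]]}}

```text
t: 11.6
ee_pos: [0.3804, 0.0561, 0.4482]
eef_rot: [170.7, 54.7, 94.0]
contact_force: [0.9, -1.1, -0.1]
gripper_width: 1.002
finger_force: 0.0
```

Emit:
{"op": "apply_moves", "data": {"motion": [[0.0854,[0.027,0.003,-0.019],0],[0.0854,[0.055,0.005,-0.038],0],[0.0854,[0.082,0.008,-0.057],0],[0.0854,[0.109,0.01,-0.076],0],[0.0854,[0.136,0.013,-0.095],0],[0.0854,[0.164,0.015,-0.114],0],[0.0854,[0.191,0.018,-0.133],0],[0.0854,[0.218,0.02,-0.152],0]]}}

```text
t: 12.27
ee_pos: [0.3576, 0.3065, 0.3587]
eef_rot: [170.7, 54.8, 94.0]
contact_force: [-0.1, -0.4, 0.8]
gripper_width: 1.0
finger_force: 0.0
```

Emit:
{"op": "apply_moves", "data": {"motion": [[0.0854,[0.028,0.003,-0.013],0],[0.0854,[0.056,0.005,-0.027],0],[0.0854,[0.084,0.008,-0.04],0],[0.0854,[0.112,0.011,-0.053],0],[0.0854,[0.14,0.014,-0.067],0],[0.0854,[0.168,0.016,-0.08],0],[0.0854,[0.196,0.019,-0.094],-0.06],[0.0854,[0.224,0.022,-0.107],-0.117]]}}

```text
t: 12.93
ee_pos: [0.3469, 0.5243, 0.2384]
eef_rot: [-179.5, 55.3, 105.9]
contact_force: [0.5, 0.0, 0.5]
gripper_width: 1.001
finger_force: 0.0
```

```bash
python3 plan.py; python3 wp.py|head -3; cat > go.py <<'E'
from wp import *; import sys
# go.py gx gy gz L : shift to bring the grasp point there
a=list(map(float,sys.argv[1:])); L=a[3] if len(a)>3 else .155
d=tcp(a[:3],L)-s['ee_pos']; sh=R0.T@d; n=int(np.ceil(np.linalg.norm(d)/.0417)); q=s['q']; me=mx=0
for i in range(1,n+1):
    q2,e=ik(s['ee_pos']+d*i/n,R0,q); me=max(me,e); mx=max(mx,np.abs(q2-q).max()); q=q2
print('world',d.round(4),'shift',sh.round(4),'rows',n,'err',round(me,4),'dq',mx.round(1),q.round(0),'delta',round(de,4))
E
python3 go.py .409 .308 .048 .159
```

```text
12.93 [ 58.21  48.39  36.48 122.62 -37.06 148.2 ] [0.3469 0.5243 0.2384] [-179.5   55.3  105.9] z [ 0.217 -0.793 -0.569] y [ 0.964  0.267 -0.005] tilt 55.3 az -74.7 w 85.4 [0.5 0.  0.5]
delta 0.005511260877473223 y after [ 0.964  0.264 -0.   ]
0 pick [0.375 0.431 0.136] [[52, 41, 14, 103, -42, 142]]
0 pre [0.351 0.518 0.199] [[58, 49, 33, 118, -37, 148]]
world [ 0.0275 -0.0902 -0.1   ] shift [0.0286 0.0028 0.1344] rows 4 err 0.0 dq 6.4 [ 52.  42.  15. 104. -41. 142.] delta 0.0055
```

Emit:
{"op": "apply_moves", "data": {"motion": [[0.0854,[0.028,0.003,0],0.005],[0.0854,[0.0286,0.003,0.035],0.005],[0.0854,[0.0286,0.003,0.07],0.005],[0.0854,[0.0286,0.003,0.1],0.005],[0.0854,[0.0286,0.003,0.12],0.005],[0.0854,[0.0286,0.003,0.134],0.005],[0.0854,[0.0286,0.003,0.134],0.005]]}}

```text
t: 13.52
ee_pos: [0.3748, 0.4305, 0.1374]
eef_rot: [-179.7, 55.5, 105.3]
contact_force: [-0.2, -0.1, -0.2]
gripper_width: 0.995
finger_force: 0.0
```

```bash
python3 plan.py; python3 go.py .409 .308 .048 .159; python3 - <<'E'
from h import *
f=cams.grab_frame('wrist'); a=f['color']
f2=cams.grab_frame('top'); b=f2['color'][215:315,100:230]
cv2.imwrite('pics/w2.png',np.hstack([cv2.resize(a,(420,315)),cv2.resize(b,(380,315),interpolation=2)]))
E
```

```text
13.52 [ 51.65  41.46  14.09 103.61 -41.36 142.56] [0.3748 0.4305 0.1374] [-179.7   55.5  105.3] z [ 0.213 -0.796 -0.567] y [ 0.966  0.26  -0.003] tilt 55.5 az -75.0 w 85.0 [-0.2 -0.1 -0.2]
world [0.0003 0.0041 0.0007] shift [ 0.0016  0.0013 -0.0036] rows 1 err 0.0 dq 1.0 [ 52.  42.  15. 104. -41. 143.] delta 0.0031
```

View pics/w2.png

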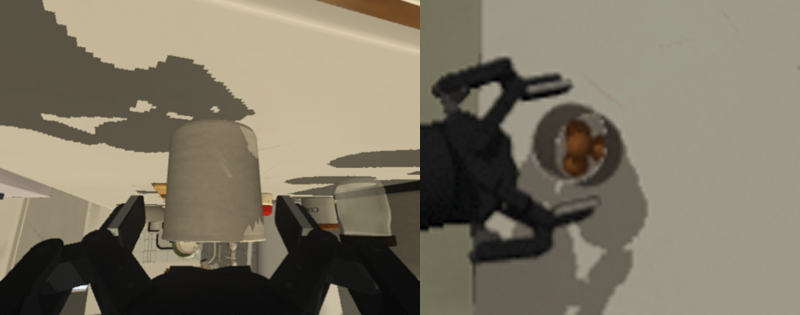

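Emit:
{"op": "apply_moves", "data": {"motion": [[0.0854,[-0.004,0.001,0.006],0.003],[0.0854,[-0.008,0.001,0.011],0.003],[0.03,[-0.008,0.001,0.011],0.003],[0.03,[-0.008,0.001,0.011],0.003],[0.03,[-0.008,0.001,0.011],0.003],[0.03,[-0.008,0.001,0.011],0.003],[0.03,[-0.008,0.001,0.011],0.003],[0.03,[-0.008,0.001,0.011],0.003]], "newtons": 40}}

```text
t: 14.28
ee_pos: [0.3798, 0.4207, 0.1429]
eef_rot: [179.3, 55.2, 104.6]
contact_force: [-1.6, 1.0, 4.8]
gripper_width: 0.698
finger_force: 42.9
```

```bash
python3 s.py; python3 plan.py "[0,0,.1]"; python3 - <<'E'
from h import *
f2=cams.grab_frame('top'); b=f2['color'][215:315,100:230]
cv2.imwrite('pics/w3.png',cv2.resize(b,(520,400),interpolation=2))
E
```

```text
14.28 q [ 50.8  39.8  12.5 102.5 -42.1 141.7] p [0.3798 0.4207 0.1429] r [179.3  55.2 104.6] F [-1.6  1.   4.8] w 59.6 ff 42.9
14.28 [ 50.77  39.81  12.49 102.47 -42.06 141.68] [0.3798 0.4207 0.1429] [179.3  55.2 104.6] z [ 0.218 -0.792 -0.57 ] y [0.965 0.261 0.007] tilt 55.2 az -74.6 w 59.6 [-1.6  1.   4.8]
shift for world delta [-0.0821  0.0007 -0.057 ]
```

View pics/w3.png

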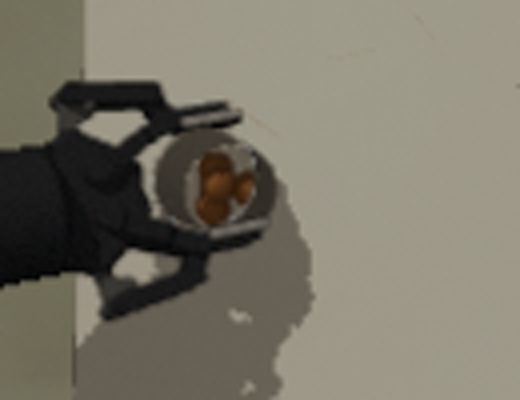

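```bash
cat > bk.py <<'E'
from wp import *
import json,os,sys
if not os.path.exists('bk.json'):
    b=R0.T@(np.array([.4107,.3085,0])-s['ee_pos']); u=R0.T@np.array([0,0,1.]); json.dump([b.tolist(),u.tolist()],open('bk.json','w'))
b,u=map(np.array,json.load(open('bk.json')))
if __name__=='__main__':
    p=s['ee_pos']; print('base now',(p+R0@b).round(4),'up',(R0@u).round(3))
    for t in (-np.pi,-2.7):
        R=Rt(t); U=R@u; B=R@b
        m=B+.065*U  # mouth centre rel TCP
        P0=np.array([.378,-.32,.125])-m
        side=np.array([U[0],U[1],0]); side/=np.linalg.norm(side)
        print(t,'U',U.round(3),'TCP for mouth centre at bowl z .125',P0.round(4),'mouth low z',.125-.0305*np.sqrt(1-U[2]**2),'base z',(P0+B)[2].round(3),'grip z',(P0+.15*R0[:,2])[2].round(3))
        print('  ik',ik(P0,R,np.array([-27,-42,-55,33,-37,-148]))[0].round(0))
    if len(sys.argv)>3:  # base target
        d=np.array(list(map(float,sys.argv[1:4])))-p-R0@b; print('to base target: world',d.round(4),'shift',(R0.T@d).round(4))
        n=int(np.ceil(np.linalg.norm(d)/.0417)); q=s['q']; me=mx=0
        for i in range(1,n+1):
            q2,e=ik(p+d*i/n,R0,q); me=max(me,e); mx=max(mx,np.abs(q2-q).max()); q=q2
        print('rows',n,'err',round(me,4),'dq',mx.round(1),q.round(0))
E
python3 bk.py .4107 .3085 .16
python3 - <<'E'
import sys; sys.path.insert(0,'.')
import os; os.chdir('.')
from bk import *
W=[s['ee_pos'],s['ee_pos']+[0,0,.16],[.41,.12,.30],[.355,-.13,.30],[.35,-.24,.27]]
q=s['q']
for a,c in zip(W[:-1],W[1:]):
    a,c=np.array(a),np.array(c); n=int(np.ceil(np.linalg.norm(c-a)/.04)); mx=me=0
    for i in range(1,n+1):
        q2,e=ik(a+(c-a)*i/n,R0,q); mx=max(mx,np.abs(q2-q).max()); me=max(me,e); q=q2
    print(c.round(3),'rows',n,'shift',(R0.T@(c-a)).round(4),mx.round(1),me.round(4),q.round(0))
E
```

```text
base now [0.4107 0.3085 0.    ] up [0. 0. 1.]
-3.141592653589793 U [-0.249  0.903 -0.349] TCP for mouth centre at bowl z .125 [ 0.3477 -0.2104  0.2068] mouth low z 0.09641936284973665 base z 0.148 grip z 0.121
  ik [ -29.  -37.  -59.   23.  -36. -149.]
-2.7 U [ 0.101  0.953 -0.284] TCP for mouth centre at bowl z .125 [ 0.3467 -0.2106  0.2066] mouth low z 0.09575975840909146 base z 0.143 grip z 0.121
  ik [ -29.  -37.  -59.   23.  -36. -124.]
to base target: world [ 0.   -0.    0.16] shift [-0.1314  0.0011 -0.0913]
rows 4 err 0.0 dq 4.1 [ 51.  33.  21. 118. -42. 142.]
[0.38  0.421 0.303] rows 4 shift [-0.1314  0.0011 -0.0913] 4.1 0.0 [ 51.  33.  21. 118. -42. 142.]
[0.41 0.12 0.3 ] rows 8 shift [-0.1679 -0.0494  0.2463] 7.5 0.0 [ 23.  -4. -21.  84. -55. 103.]
[ 0.355 -0.13   0.3  ] rows 7 shift [-0.1301 -0.1184  0.1859] 9.1 0.0 [-15. -41. -48.  46. -45.  44.]
[ 0.35 -0.24  0.27] rows 3 shift [-0.0354 -0.0338  0.1031] 6.8 0.0 [-33. -39. -53.  29. -33.  27.]
```

Emit:
{"op": "apply_moves", "data": {"motion": [[0.03,[-0.02,0,-0.014],0],[0.03,[-0.05,0,-0.035],0],[0.03,[-0.08,0,-0.056],0],[0.03,[-0.11,0,-0.076],0],[0.03,[-0.131,0.001,-0.091],0]]}}

```text
t: 14.75
ee_pos: [0.38, 0.4204, 0.3043]
eef_rot: [179.1, 55.1, 104.4]
contact_force: [0.2, 1.2, -1.0]
gripper_width: 0.696
finger_force: 43.3
```

```bash
python3 s.py; python3 bk.py | head -1; python3 - <<'E'
from h import *
r=cams.search_frame('beaker','side'); print([x['bbox'] for x in r][:2])
E
```

```text
14.75 q [ 50.7  32.4  20.8 118.1 -42.  141.7] p [0.38   0.4204 0.3043] r [179.1  55.1 104.4] F [ 0.2  1.2 -1. ] w 59.4 ff 43.3
base now [0.411  0.3084 0.1612] up [-0.001 -0.002  1.   ]
[[240.1, 287.0, 262.3, 318.8]]
```

Emit:
{"op": "apply_moves", "data": {"motion": [[0.03,[-0.021,-0.006,0.031],0],[0.03,[-0.042,-0.012,0.062],0],[0.03,[-0.063,-0.018,0.092],0],[0.03,[-0.084,-0.025,0.123],0],[0.03,[-0.105,-0.031,0.154],0],[0.03,[-0.126,-0.037,0.185],0],[0.03,[-0.147,-0.043,0.215],0],[0.03,[-0.168,-0.049,0.246],0]]}}

```text
t: 15.47
ee_pos: [0.41, 0.1183, 0.2978]
eef_rot: [179.5, 55.2, 104.6]
contact_force: [0.0, -0.6, -2.0]
gripper_width: 0.698
finger_force: 43.3
```

Emit:
{"op": "apply_moves", "data": {"motion": [[0.03,[-0.016,-0.015,0.023],0],[0.03,[-0.033,-0.03,0.046],0],[0.03,[-0.049,-0.044,0.07],0],[0.03,[-0.065,-0.059,0.093],0],[0.03,[-0.081,-0.074,0.116],0],[0.03,[-0.098,-0.089,0.139],0],[0.03,[-0.114,-0.104,0.163],0],[0.03,[-0.13,-0.118,0.186],0]]}}

```text
t: 16.13
ee_pos: [0.3544, -0.131, 0.2976]
eef_rot: [179.4, 55.2, 104.7]
contact_force: [0.5, 0.3, -2.1]
gripper_width: 0.695
finger_force: 43.4
```

```bash
python3 s.py; python3 bk.py; python3 plan.py "(np.array([.348,-.225,.205])-s['ee_pos']).tolist()"; python3 - <<'E'
from h import *
f=cams.grab_frame('top'); b=f['color'][180:310,240:460]
cv2.imwrite('pics/w4.png',cv2.resize(b,(770,455),interpolation=2))
r=cams.trace('bowl_rim','top'); print(r[0]['bbox'])
E
```

```text
16.13 q [-15.2 -40.6 -48.7  45.7 -45.   44.4] p [ 0.3544 -0.131   0.2976] r [179.4  55.2 104.7] F [ 0.5  0.3 -2.1] w 59.4 ff 43.4
base now [ 0.3852 -0.2431  0.1546] up [ 0.001 -0.     1.   ]
-3.141592653589793 U [-0.25   0.903 -0.349] TCP for mouth centre at bowl z .125 [ 0.3478 -0.2105  0.2069] mouth low z 0.09641316018844061 base z 0.148 grip z 0.121
  ik [ -29.  -37.  -59.   23.  -36. -149.]
-2.7 U [ 0.1    0.953 -0.284] TCP for mouth centre at bowl z .125 [ 0.3468 -0.2106  0.2067] mouth low z 0.09575845875769444 base z 0.143 grip z 0.121
  ik [ -29.  -37.  -59.   23.  -36. -124.]
16.13 [-15.22 -40.58 -48.7   45.66 -44.96  44.38] [ 0.3544 -0.131   0.2976] [179.4  55.2 104.7] z [ 0.218 -0.792 -0.571] y [0.965 0.262 0.006] tilt 55.2 az -74.6 w 59.4 [ 0.5  0.3 -2.1]
shift for world delta [ 0.025  -0.0313  0.1259]
[390.9, 237.8, 448.8, 299.8]
```

View pics/w4.png

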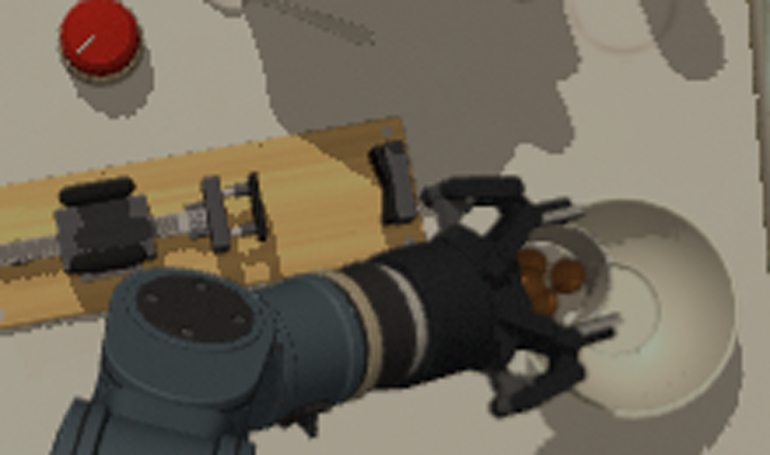

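Emit:
{"op": "apply_moves", "data": {"motion": [[0.03,[0.005,-0.006,0.024],0],[0.03,[0.01,-0.012,0.048],0],[0.03,[0.014,-0.018,0.072],-0.1],[0.03,[0.019,-0.024,0.096],-0.22],[0.03,[0.023,-0.029,0.116],-0.34],[0.03,[0.025,-0.031,0.126],-0.46],[0.03,[0.025,-0.031,0.126],-0.58],[0.03,[0.025,-0.031,0.126],-0.7]]}}

```text
t: 16.9
ee_pos: [0.3484, -0.2233, 0.2031]
eef_rot: [-137.4, 38.7, 161.0]
contact_force: [0.4, -0.5, -1.3]
gripper_width: 0.694
finger_force: 43.9
```

Emit:
{"op": "apply_moves", "data": {"motion": [[0.03,[0,0,0],-0.12],[0.03,[0,0,0],-0.24],[0.03,[0,0,0],-0.36],[0.03,[0,0,0],-0.48],[0.03,[0,0,0],-0.6],[0.03,[0,0,0],-0.72],[0.03,[0,0,0],-0.84],[0.03,[0,0,0],-0.96]]}}

```text
t: 17.57
ee_pos: [0.3492, -0.223, 0.2047]
eef_rot: [-125.1, -4.2, -161.7]
contact_force: [-0.2, -0.7, -1.0]
gripper_width: 0.699
finger_force: 44.0
```

Emit:
{"op": "apply_moves", "data": {"motion": [[0.03,[0,0,0],-0.12],[0.03,[0,0,0],-0.24],[0.03,[0,0,0],-0.36],[0.03,[0,0,0],-0.48],[0.03,[0,0,0],-0.6],[0.03,[0,0,0],-0.72],[0.03,[0,0,0],-0.84],[0.03,[0,0,0],-0.96]]}}

```text
t: 18.23
ee_pos: [0.3492, -0.223, 0.2048]
eef_rot: [-144.5, -45.3, -119.7]
contact_force: [0.7, 0.8, -1.8]
gripper_width: 0.698
finger_force: 44.0
```

Emit:
{"op": "apply_moves", "data": {"motion": [[0.03,[0,0,0],-0.12],[0.03,[0,0,0],-0.24],[0.03,[0,0,0],-0.36],[0.03,[0,0,0],-0.48],[0.03,[0,0,0],-0.52],[0.03,[0,0,0],-0.52],[0.03,[0,0,0],-0.52],[0.03,[0,0,0],-0.52]]}}

```text
t: 18.9
ee_pos: [0.3493, -0.2235, 0.2057]
eef_rot: [-179.2, -55.2, -75.6]
contact_force: [-0.5, -0.5, -1.0]
gripper_width: 0.692
finger_force: 44.1
```

```bash
python3 s.py; python3 bk.py|head -1; python3 - <<'E'
from h import *
f=cams.grab_frame('top'); b=f['color'][200:310,300:470]
g=cams.grab_frame('side')['color'][150:230,215:305]
w=cams.grab_frame('wrist')['color']
cv2.imwrite('pics/w5.png',np.hstack([cv2.resize(b,(420,272),interpolation=2),cv2.resize(w,(363,272))]))
for n in ('top','side','wrist'): print(n,[(np.round(x['bbox']).tolist(),round(x['score'],2)) for x in cams.search_frame('walnut0',n)])
E
```

```text
18.9 q [ -30.7  -35.3  -58.2   21.1  -34.7 -150.6] p [ 0.3493 -0.2235  0.2057] r [-179.2  -55.2  -75.6] F [-0.5 -0.5 -1. ] w 59.1 ff 44.1
base now [ 0.3956 -0.3918  0.1463] up [-0.247  0.904 -0.348]
top [([257.0, 229.0, 278.0, 236.0], 0.17)]
side []
wrist [([264.0, 331.0, 295.0, 358.0], 0.65)]
```

View pics/w5.png

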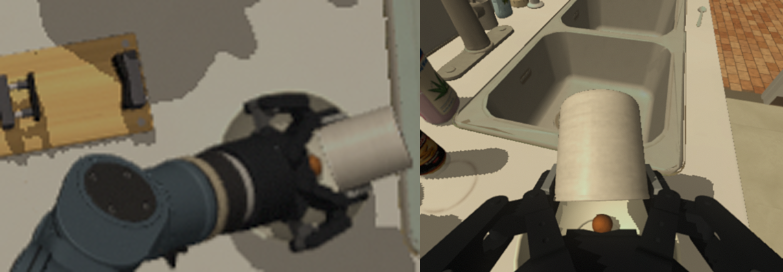

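Emit:
{"op": "apply_moves", "data": {"motion": [[0.03,[0.008,0,0.008],0],[0.03,[-0.008,0,-0.008],0.1],[0.03,[0.008,0,0.008],-0.1],[0.03,[-0.008,0,-0.008],0.1],[0.03,[0,0,0],0],[0.03,[0,0,0],0],[0.03,[0,0,0],0],[0.03,[0,0,0],0]]}}

```text
t: 19.87
ee_pos: [0.3494, -0.2244, 0.2068]
eef_rot: [-179.1, -55.2, -75.8]
contact_force: [-0.2, -0.2, -0.5]
gripper_width: 0.696
finger_force: 44.5
```

```bash
python3 plan.py "[0,.03,.11]"; python3 - <<'E'
from h import *
w=cams.grab_frame('wrist')['color']
print([(np.round(x['bbox']).tolist(),round(x['score'],2)) for x in cams.search_frame('walnut0','wrist')])
E
```

```text
19.87 [ -30.78  -35.34  -58.15   21.09  -34.71 -150.65] [ 0.3494 -0.2244  0.2068] [-179.1  -55.2  -75.8] z [ 0.217 -0.792 -0.57 ] y [-0.966 -0.259 -0.009] tilt 55.2 az -74.7 w 59.4 [-0.2 -0.2 -0.5]
shift for world delta [ 0.0738 -0.0088 -0.0865]
[([264.0, 334.0, 297.0, 359.0], 0.8)]
```

Emit:
{"op": "apply_moves", "data": {"motion": [[0.03,[0.02,-0.002,-0.023],0],[0.03,[0.045,-0.005,-0.053],0],[0.03,[0.065,-0.008,-0.076],0.1],[0.03,[0.074,-0.009,-0.087],0.22],[0.03,[0.074,-0.009,-0.087],0.34],[0.03,[0.074,-0.009,-0.087],0.46],[0.03,[0.074,-0.009,-0.087],0.58],[0.03,[0.074,-0.009,-0.087],0.7]]}}

```text
t: 20.63
ee_pos: [0.3496, -0.1934, 0.3172]
eef_rot: [-136.6, -38.3, -131.4]
contact_force: [0.5, -0.2, -1.4]
gripper_width: 0.695
finger_force: 44.5
```

Emit:
{"op": "apply_moves", "data": {"motion": [[0.03,[0,0,0],0.12],[0.03,[0,0,0],0.24],[0.03,[0,0,0],0.36],[0.03,[0,0,0],0.48],[0.03,[0,0,0],0.6],[0.03,[0,0,0],0.72],[0.03,[0,0,0],0.84],[0.03,[0,0,0],0.96]]}}

```text
t: 21.3
ee_pos: [0.3496, -0.1935, 0.3169]
eef_rot: [-124.9, 5.0, -168.1]
contact_force: [-0.9, -0.4, -0.4]
gripper_width: 0.694
finger_force: 44.5
```

Emit:
{"op": "apply_moves", "data": {"motion": [[0.03,[0,0,0],0.12],[0.03,[0,0,0],0.24],[0.03,[0,0,0],0.36],[0.03,[0,0,0],0.48],[0.03,[0,0,0],0.6],[0.03,[0,0,0],0.72],[0.03,[0,0,0],0.84],[0.03,[0,0,0],0.96]]}}

```text
t: 21.97
ee_pos: [0.3496, -0.1935, 0.3169]
eef_rot: [-145.1, 46.0, 149.5]
contact_force: [-0.2, -0.4, -0.1]
gripper_width: 0.697
finger_force: 44.5
```

Emit:
{"op": "apply_moves", "data": {"motion": [[0.03,[0,0,0],0.12],[0.03,[0,0,0],0.24],[0.03,[0,0,0],0.36],[0.03,[0,0,0],0.48],[0.03,[0,0,0],0.52]]}}

```text
t: 22.38
ee_pos: [0.3496, -0.1935, 0.3169]
eef_rot: [178.9, 55.2, 104.0]
contact_force: [0.4, -0.4, -0.6]
gripper_width: 0.696
finger_force: 44.5
```

```bash
python3 s.py; python3 bk.py .4596 -.1265 .16;  python3 - <<'E'
from h import *
f=cams.grab_frame('top'); b=f['color'][200:310,300:470]
cv2.imwrite('pics/w6.png',cv2.resize(b,(765,495),interpolation=2))
E
```

```text
22.38 q [-26.  -42.1 -48.3  40.1 -38.   33.7] p [ 0.3496 -0.1935  0.3169] r [178.9  55.2 104. ] F [ 0.4 -0.4 -0.6] w 59.4 ff 44.5
base now [ 0.3807 -0.3057  0.174 ] up [-0.004 -0.001  1.   ]
-3.141592653589793 U [-0.245  0.905 -0.349] TCP for mouth centre at bowl z .125 [ 0.3478 -0.2104  0.2068] mouth low z 0.09642125840935384 base z 0.148 grip z 0.121
  ik [ -29.  -37.  -59.   23.  -36. -149.]
-2.7 U [ 0.106  0.953 -0.283] TCP for mouth centre at bowl z .125 [ 0.3468 -0.2105  0.2066] mouth low z 0.09574777302332821 base z 0.143 grip z 0.121
  ik [ -29.  -37.  -59.   23.  -36. -124.]
to base target: world [ 0.0789  0.1792 -0.014 ] shift [ 0.0997  0.1223 -0.1167]
rows 5 err 0.0 dq 8.2 [  4. -18. -32.  61. -54.  72.]
```

View pics/w6.png

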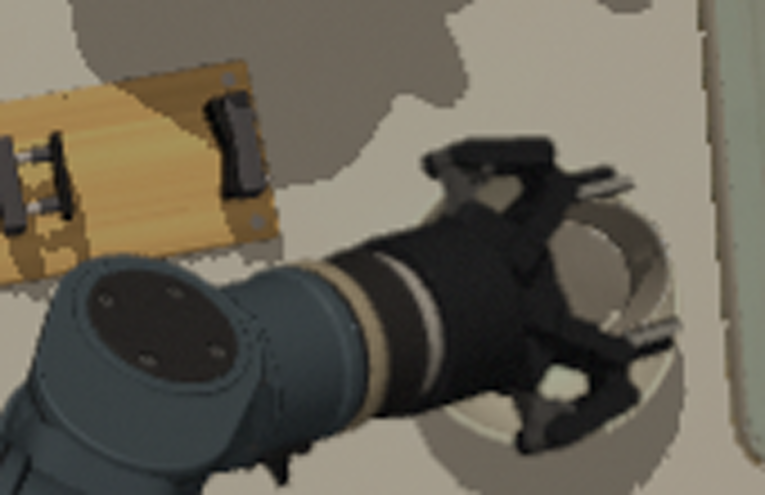

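Emit:
{"op": "apply_moves", "data": {"motion": [[0.03,[0.015,0.02,-0.02],0],[0.03,[0.032,0.041,-0.039],0],[0.03,[0.05,0.061,-0.058],0],[0.03,[0.068,0.082,-0.077],0],[0.03,[0.085,0.103,-0.097],0],[0.03,[0.0997,0.1223,-0.1167],0.004],[0.03,[0.0997,0.1223,-0.1167],0.004]]}}

```text
t: 23.02
ee_pos: [0.4303, -0.0103, 0.3011]
eef_rot: [179.2, 55.1, 104.7]
contact_force: [0.6, 1.0, -0.8]
gripper_width: 0.696
finger_force: 44.5
```

```bash
python3 s.py; python3 bk.py .4596 -.1265 .03;  python3 - <<'E'
from h import *
f=cams.grab_frame('top'); b=f['color'][190:310,230:460]
cv2.imwrite('pics/w7.png',cv2.resize(b,(790,412),interpolation=2))
for n in ('beaker','walnut0','bowl_rim','jaw'): print(n,[(np.round(x['bbox'],1).tolist(),round(x['score'],2)) for x in cams.search_frame(n,'top')])
E
```

```text
23.02 q [  4.9 -17.6 -31.8  60.8 -53.6  72.2] p [ 0.4303 -0.0103  0.3011] r [179.2  55.1 104.7] F [ 0.6  1.  -0.8] w 59.5 ff 44.5
base now [ 0.4617 -0.1219  0.1578] up [-0.    -0.003  1.   ]
-3.141592653589793 U [-0.253  0.903 -0.347] TCP for mouth centre at bowl z .125 [ 0.3473 -0.2108  0.2071] mouth low z 0.09639038185227508 base z 0.148 grip z 0.121
  ik [ -29.  -37.  -59.   23.  -36. -150.]
-2.7 U [ 0.097  0.955 -0.282] TCP for mouth centre at bowl z .125 [ 0.3463 -0.2109  0.2069] mouth low z 0.09573422554428036 base z 0.143 grip z 0.121
  ik [ -29.  -37.  -59.   23.  -35. -124.]
to base target: world [-0.0021 -0.0046 -0.1278] shift [ 0.1026 -0.0042  0.0763]
rows 4 err 0.0 dq 4.7 [  4. -11. -42.  43. -53.  71.]
beaker []
walnut0 [([413.9, 260.5, 421.9, 266.5], 0.63), ([400.1, 263.7, 410.1, 273.9], 0.56), ([417.5, 269.0, 425.7, 279.4], 0.53), ([423.4, 264.6, 429.6, 271.0], 0.49)]
bowl_rim [([401.8, 262.8, 408.7, 274.1], 0.7), ([386.8, 236.2, 449.6, 298.9], 0.64)]
jaw []
```

View pics/w7.png

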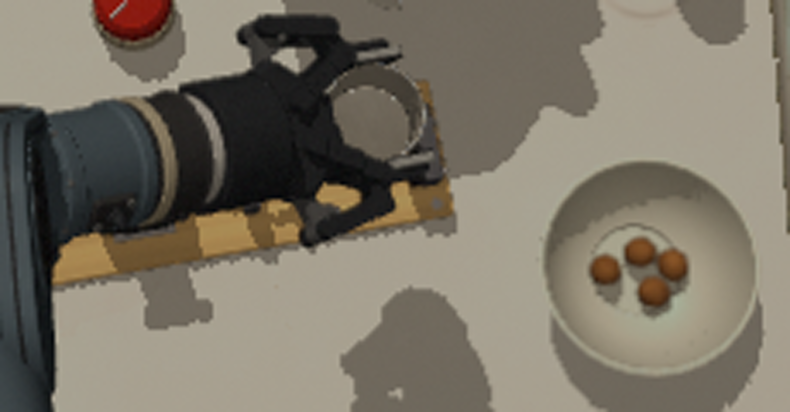

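```bash
python3 - <<'E'
from h import *
f=cams.grab_frame('top')
print(onz(f,[375/3.435+230-.4,113/3.433+190-.4],.223), pt(f,[[.4617+.0305*np.cos(a),-.1219+.0305*np.sin(a),.223] for a in (0,1.57,3.14,4.71)]).round(1))
b=f['color'][195:255,310:370]
cv2.imwrite('pics/w8.png',cv2.resize(b,(600,600),interpolation=2))
E
```

```text
[ 0.46039819 -0.12212238  0.223     ] [[338.1 207.4]
 [323.9 222.2]
 [339.2 236.5]
 [353.4 221.6]]
```

View pics/w8.png

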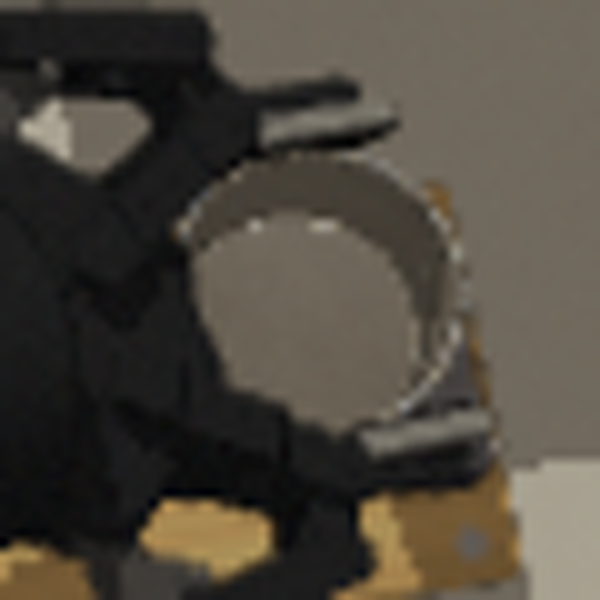

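```bash
cat > ringfit.py <<'E'
from h import *
import sys
x0,y0,z=map(float,sys.argv[1:4])
f=cams.grab_frame('top'); g=cv2.GaussianBlur(cv2.cvtColor(f['color'],6),(0,0),.7).astype(np.float32)
# bright thin rim: score = value on ring minus values 2mm.. in/out, on angles facing away from the gripper
a=np.radians(np.arange(-150,40,3)); res=[]
def val(x,y,r): 
    u=pt(f,np.c_[x+r*np.cos(a),y+r*np.sin(a),z+0*a]).astype(np.float32); return cv2.remap(g,u[:,0],u[:,1],1).ravel()
for dx in np.arange(-.012,.0121,.001):
    for dy in np.arange(-.012,.0121,.001):
        x,y=x0+dx,y0+dy; v=2*val(x,y,.0295)-val(x,y,.0255)-val(x,y,.0335); res.append((np.clip(v,-40,40).mean(),x,y))
res.sort(reverse=True)
for r in res[:5]: print(np.round(r,4))
E
python3 ringfit.py .4617 -.1219 .223
```

```text
[18.5075  0.4577 -0.1279]
[17.7335  0.4567 -0.1279]
[17.1191  0.4577 -0.1269]
[17.0033  0.4567 -0.1269]
[14.9705  0.4587 -0.1279]
```

```bash
python3 plan.py "[.0015,.004,-.1178]"
```

```text
23.37 [  4.35 -18.28 -32.23  60.73 -53.76  72.02] [ 0.4274 -0.0151  0.3027] [178.9  55.2 104. ] z [ 0.217 -0.792 -0.57 ] y [0.966 0.257 0.011] tilt 55.2 az -74.7 w 59.2 [-0.5 -0.  -0.3]
shift for world delta [0.0988 0.0012 0.0643]
```

Emit:
{"op": "apply_moves", "data": {"motion": [[0.03,[0.024,0,0.016],0],[0.03,[0.049,0.001,0.032],0],[0.03,[0.074,0.001,0.048],0],[0.03,[0.0988,0.001,0.0643],0],[0.03,[0.0988,0.001,0.0643],0],[0.03,[0.0988,0.001,0.0643],0]]}}

```text
t: 23.87
ee_pos: [0.4276, -0.0111, 0.1832]
eef_rot: [179.4, 55.2, 104.4]
contact_force: [0.0, 0.0, -0.6]
gripper_width: 0.698
finger_force: 44.5
```

```bash
python3 s.py; python3 ringfit.py .459 -.1235 .105; python3 s.py; python3 bk.py .459 -.1235 .009|grep -v ik
```

```text
23.87 q [  4.9 -10.7 -40.5  45.9 -53.9  72.9] p [ 0.4276 -0.0111  0.1832] r [179.4  55.2 104.4] F [ 0.   0.  -0.6] w 59.6 ff 44.5
[22.7056  0.456  -0.1235]
[22.0757  0.455  -0.1235]
[21.8335  0.456  -0.1225]
[21.2495  0.455  -0.1225]
[20.5408  0.456  -0.1245]
23.92 q [  4.9 -10.7 -40.4  45.8 -54.   72.9] p [ 0.429  -0.0109  0.1854] r [179.   55.3 104. ] F [ 0.5  0.7 -0.3] w 59.1 ff 44.5
base now [ 0.46   -0.1233  0.0426] up [-0.004  0.     1.   ]
-3.141592653589793 U [-0.244  0.904 -0.35 ] TCP for mouth centre at bowl z .125 [ 0.348  -0.2103  0.2067] mouth low z 0.0964337442701132 base z 0.148 grip z 0.121
-2.7 U [ 0.107  0.953 -0.284] TCP for mouth centre at bowl z .125 [ 0.3469 -0.2104  0.2065] mouth low z 0.09575963491800317 base z 0.143 grip z 0.121
to base target: world [-0.001  -0.0002 -0.0336] shift [ 0.0277 -0.0013  0.0191]
rows 1 err 0.0 dq 4.9 [  5.  -8. -42.  41. -54.  73.]
```

Emit:
{"op": "apply_moves", "data": {"motion": [[0.03,[0.009,0.0024,0.0065],0],[0.03,[0.017,0.0024,0.0122],0],[0.03,[0.0225,0.0024,0.0162],0],[0.03,[0.025,0.0024,0.018],0],[0.03,[0.025,0.0024,0.018],0]]}}

```text
t: 24.33
ee_pos: [0.4316, -0.0101, 0.1534]
eef_rot: [179.1, 55.2, 104.2]
contact_force: [0.7, -0.2, -1.8]
gripper_width: 0.698
finger_force: 44.5
```

Emit:
{"op": "apply_moves", "data": {"motion": [[0.03,[0.0015,0,0.001],0],[0.03,[0.0015,0,0.001],0]]}}

```text
t: 24.5
ee_pos: [0.432, -0.01, 0.1521]
eef_rot: [179.0, 55.2, 104.1]
contact_force: [-0.9, 0.5, -1.4]
gripper_width: 0.693
finger_force: 44.5
```

Emit:
{"op": "apply_moves", "data": {"motion": [[0.03,[0.0015,0,0.001],0],[0.03,[0.0015,0,0.001],0]]}}

```text
t: 24.67
ee_pos: [0.4323, -0.0099, 0.1507]
eef_rot: [178.9, 55.3, 104.0]
contact_force: [-0.2, 0.2, 0.7]
gripper_width: 0.692
finger_force: 44.6
```

```bash
python3 s.py; python3 bk.py|head -1; python3 ringfit.py .459 -.1235 .073; python3 s.py; python3 bk.py|head -1
```

```text
24.67 q [  5.   -7.  -41.7  40.8 -54.   73. ] p [ 0.4323 -0.0099  0.1507] r [178.9  55.3 104. ] F [-0.2  0.2  0.7] w 59.1 ff 44.6
base now [ 0.4635 -0.1222  0.0079] up [-0.004 -0.     1.   ]
[20.7128  0.461  -0.1235]
[20.4101  0.461  -0.1225]
[20.2815  0.462  -0.1235]
[20.2545  0.462  -0.1225]
[18.8112  0.461  -0.1245]
24.72 q [  5.   -7.  -41.7  40.8 -53.9  73. ] p [ 0.4323 -0.0099  0.1507] r [178.9  55.3 104.1] F [0.7 0.  0.1] w 59.7 ff 44.6
base now [ 0.4635 -0.1222  0.0079] up [-0.004 -0.     1.   ]
```

Emit:
{"op": "apply_moves", "data": {"motion": [[0.03,[0.0008,-0.0015,0.0006],0],[0.03,[0.0008,-0.0015,0.0006],0],[0.075,[0.0008,-0.0015,0.0006],0],[0.0854,[0.0008,-0.0015,0.0006],0],[0.0854,[0.0008,-0.0015,0.0006],0],[0.0854,[0.0008,-0.0015,0.0006],0]]}}

```text
t: 25.22
ee_pos: [0.4298, -0.0105, 0.1484]
eef_rot: [179.2, 55.2, 104.3]
contact_force: [-0.4, 0.3, 0.9]
gripper_width: 0.998
finger_force: 0.0
```

```bash
python3 s.py; python3 ringfit.py .459 -.1235 .073; python3 plan.py "[0,0,.12]"; python3 - <<'E'
import os; os.chdir('.')
import sys; sys.path.insert(0,'.')
from wp import *
g=np.array([.4358,.0303,.080]); print('trig TCP',tcp(g).round(4),'y az',np.degrees(np.arctan2(R0[1,1],R0[0,1])))
E
```

```text
25.22 q [  5.   -7.1 -42.   40.6 -53.9  72.9] p [ 0.4298 -0.0105  0.1484] r [179.2  55.2 104.3] F [-0.4  0.3  0.9] w 85.2 ff 0.0
[27.4854  0.463  -0.1225]
[27.3039  0.463  -0.1235]
[27.2539  0.462  -0.1225]
[27.1559  0.462  -0.1235]
[25.4738  0.464  -0.1225]
25.27 [  4.98  -7.12 -42.03  40.64 -53.88  72.88] [ 0.4299 -0.0105  0.1485] [179.2  55.2 104.3] z [ 0.217 -0.792 -0.571] y [0.966 0.258 0.008] tilt 55.2 az -74.7 w 85.4 [-0.9 -0.1 -0.3]
shift for world delta [-0.0985  0.001  -0.0685]
trig TCP [0.4022 0.1531 0.1685] y az 14.969772971935011
```

Emit:
{"op": "apply_moves", "data": {"motion": [[0.0854,[-0.0005,-0.002,-0.0005],0],[0.055,[-0.0005,-0.002,-0.0005],0],[0.055,[-0.0005,-0.002,-0.0005],0],[0.055,[-0.0005,-0.002,-0.0005],0],[0.055,[-0.0005,-0.002,-0.0005],0],[0.0854,[-0.0005,-0.002,-0.0005],0],[0.0854,[-0.0005,-0.002,-0.0005],0],[0.0854,[-0.0005,-0.002,-0.0005],0]], "newtons": 20}}

```text
t: 25.93
ee_pos: [0.4284, -0.0108, 0.1497]
eef_rot: [179.0, 55.2, 104.2]
contact_force: [-0.3, 0.1, 0.2]
gripper_width: 0.999
finger_force: 0.0
```

```bash
python3 s.py; python3 ringfit.py .459 -.1235 .073|head -2; python3 plan.py "[0,0,.12]"; python3 plan.py "(np.array([.4022,.1531,.2685])-s['ee_pos']-[0,0,.12]).tolist()"|tail -1
```

```text
25.93 q [  5.   -7.5 -42.3  40.7 -53.9  72.8] p [ 0.4284 -0.0108  0.1497] r [179.   55.2 104.2] F [-0.3  0.1  0.2] w 85.3 ff 0.0
[30.1838  0.462  -0.1235]
[30.1257  0.462  -0.1225]
25.98 [  4.96  -7.54 -42.26  40.71 -53.88  72.83] [ 0.4284 -0.0108  0.1496] [179.   55.2 104.2] z [ 0.218 -0.792 -0.571] y [0.966 0.258 0.01 ] tilt 55.2 az -74.6 w 85.7 [ 0.3  1.3 -0.3]
shift for world delta [-0.0985  0.0012 -0.0685]
shift for world delta [ 0.0953  0.017  -0.1348]
```

Emit:
{"op": "apply_moves", "data": {"motion": [[0.0854,[-0.03,0,-0.021],0],[0.0854,[-0.064,0.001,-0.045],0],[0.0854,[-0.0985,0.001,-0.0685],0],[0.0854,[-0.0785,0.0045,-0.0965],0],[0.0854,[-0.0595,0.008,-0.1235],0],[0.0854,[-0.0405,0.0115,-0.1505],0],[0.0854,[-0.0215,0.0145,-0.1775],0],[0.0854,[-0.0032,0.0182,-0.2033],0]]}}

```text
t: 26.65
ee_pos: [0.4019, 0.1547, 0.269]
eef_rot: [178.9, 55.2, 104.0]
contact_force: [0.3, 0.3, -0.8]
gripper_width: 1.001
finger_force: 0.0
```

Emit:
{"op": "apply_moves", "data": {"motion": [[0.0854,[0,0,0],0],[0.0854,[0,0,0],0]]}}

```text
t: 26.82
ee_pos: [0.4024, 0.1548, 0.268]
eef_rot: [179.1, 55.2, 104.5]
contact_force: [-0.8, -0.4, 0.3]
gripper_width: 1.001
finger_force: 0.0
```

```bash
python3 go.py .4358 .0303 .080 .155; python3 ringfit.py .461 -.1235 .073|head -2; python3 - <<'E'
from h import *
f=cams.grab_frame('top'); b=f['color'][190:310,230:460]
cv2.imwrite('pics/w9.png',cv2.resize(b,(790,412),interpolation=2))
E
```

```text
world [-0.0007 -0.0018 -0.0996] shift [ 0.0809 -0.002   0.0581] rows 3 err 0.0 dq 4.1 [ 27.   7. -26.  74. -54. 110.] delta -0.0103
[30.7648  0.462  -0.1235]
[30.6933  0.462  -0.1225]
```

View pics/w9.png

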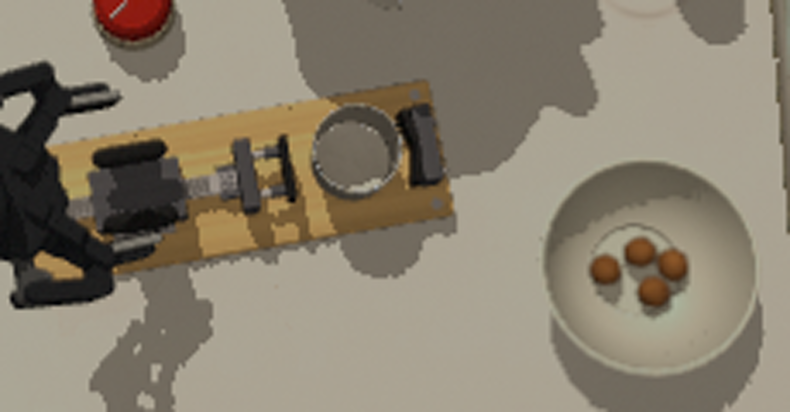

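Emit:
{"op": "apply_moves", "data": {"motion": [[0.0854,[0.025,-0.001,0.018],0],[0.0854,[0.05,-0.002,0.036],0],[0.0854,[0.07,-0.002,0.05],0],[0.0854,[0.081,-0.002,0.058],0],[0.0854,[0.081,-0.002,0.058],0]]}}

```text
t: 27.33
ee_pos: [0.3999, 0.1493, 0.1658]
eef_rot: [179.6, 55.2, 104.5]
contact_force: [-1.2, -0.7, 0.8]
gripper_width: 1.001
finger_force: 0.0
```

```bash
python3 s.py; python3 go.py .4358 .0303 .080 .155;  python3 - <<'E'
from h import *
f=cams.grab_frame('top'); b=f['color'][205:275,220:370]
w=cams.grab_frame('wrist')['color']
cv2.imwrite('pics/w10.png',np.vstack([cv2.resize(b,(640,298),interpolation=2),cv2.resize(w,(640,480))[180:480]]))
E
```

```text
27.33 q [ 26.8   6.6 -26.2  73.7 -53.5 110.5] p [0.3999 0.1493 0.1658] r [179.6  55.2 104.5] F [-1.2 -0.7  0.8] w 85.4 ff 0.0
world [0.0031 0.004  0.0026] shift [-0.0004  0.004  -0.004 ] rows 1 err 0.0 dq 1.0 [ 27.   7. -25.  74. -53. 111.] delta -0.0046
```

View pics/w10.png

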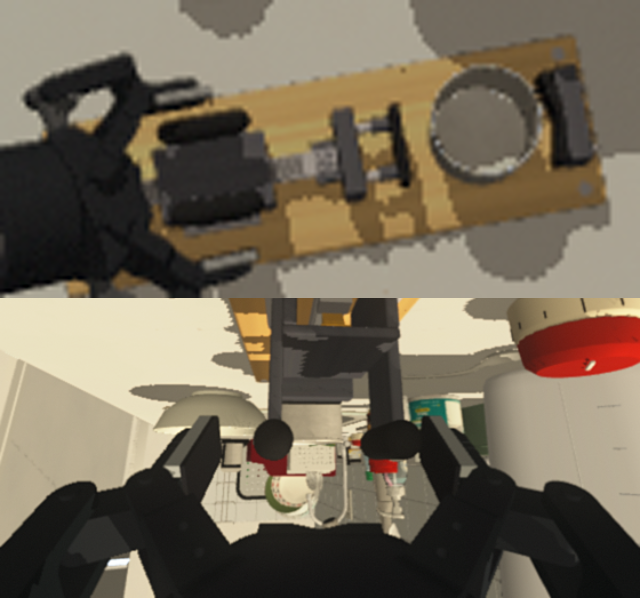

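Emit:
{"op": "apply_moves", "data": {"motion": [[0.0854,[0,0.004,0],0],[0.065,[0,0.004,0],0],[0.06,[0,0.004,0],0],[0.05,[0,0.004,0],0],[0.045,[0,0.004,0],0],[0.04,[0,0.004,0],0],[0.035,[0,0.004,0],0],[0.035,[0,0.004,0],0]], "newtons": 25}}

```text
t: 28.1
ee_pos: [0.4043, 0.1529, 0.1699]
eef_rot: [179.3, 55.1, 104.4]
contact_force: [-10.3, 6.6, 7.5]
gripper_width: 0.411
finger_force: 16.9
```

```bash
cat > jaw.py <<'E'
from h import *
f=cams.grab_frame('top'); g=cv2.cvtColor(f['color'],6).astype(np.float32)
c=np.array([.4454,-.033]); d=np.array([.15,-.989]); cx=np.array([-.989,-.15])
ys=np.arange(-.01,.14,.001)
for xo in (-.018,-.015,-.004,.004,.015,.018):
    W=np.array([np.r_[c+cx*xo+d*y,.044] for y in ys]); u=pt(f,W).astype(np.float32); v=cv2.remap(g,u[:,0],u[:,1],1).ravel()
    dark=v<55; e=np.flatnonzero(np.diff(dark.astype(int))); print(xo,[(int(ys[i]*1000),'+' if dark[i+1] else '-') for i in e])
E
python3 s.py; python3 jaw.py; python3 ringfit.py .461 -.1235 .073|head -1; python3 s.py
```

```text
28.1 q [ 27.    6.9 -25.3  74.  -53.4 110.4] p [0.4043 0.1529 0.1699] r [179.3  55.1 104.4] F [-10.3   6.6   7.5] w 35.1 ff 16.9
-0.018 [(48, '+'), (53, '-'), (122, '+'), (135, '-')]
-0.015 [(47, '+'), (54, '-'), (123, '+'), (135, '-')]
-0.004 [(48, '+'), (54, '-'), (126, '+'), (136, '-')]
0.004 [(16, '+'), (17, '-'), (46, '+'), (54, '-'), (128, '+'), (136, '-')]
0.015 [(15, '+'), (18, '-'), (46, '+'), (54, '-'), (64, '+'), (65, '-'), (125, '+'), (135, '-')]
0.018 [(15, '+'), (17, '-'), (39, '+'), (42, '-'), (46, '+'), (55, '-'), (66, '+'), (67, '-'), (125, '+'), (134, '-')]
[30.7675  0.462  -0.1235]
28.2 q [ 27.    6.9 -25.3  74.  -53.4 110.4] p [0.4043 0.1529 0.1699] r [179.3  55.1 104.4] F [-10.9   6.1   6.3] w 35.3 ff 16.9
```

Emit:
{"op": "apply_moves", "data": {"motion": [[0.075,[0,-0.003,0],0],[0.075,[0,-0.003,0],0],[0.075,[0,-0.003,0],0],[0.075,[0,-0.003,0],0],[0.075,[0,-0.003,0],0],[0.075,[0,-0.003,0],0]]}}

```text
t: 28.7
ee_pos: [0.4027, 0.1518, 0.1689]
eef_rot: [179.0, 55.2, 104.1]
contact_force: [0.7, -0.7, 0.7]
gripper_width: 0.876
finger_force: 0.0
```

Emit:
{"op": "apply_moves", "data": {"motion": [[0.065,[0,0,0],0],[0.06,[0,0,0],0],[0.052,[0,0,0],0],[0.046,[0,0,0],0],[0.04,[0,0,0],0],[0.034,[0,0,0],0],[0.034,[0,0,0],0],[0.034,[0,0,0],0]]}}

```text
t: 29.37
ee_pos: [0.4033, 0.1532, 0.1706]
eef_rot: [178.6, 55.1, 103.9]
contact_force: [-3.4, 9.2, 7.5]
gripper_width: 0.41
finger_force: 23.3
```

```bash
python3 s.py; python3 jaw.py; python3 ringfit.py .461 -.1235 .073|head -2
```

```text
29.37 q [ 27.1   6.6 -25.5  73.8 -53.5 110.5] p [0.4033 0.1532 0.1706] r [178.6  55.1 103.9] F [-3.4  9.2  7.5] w 35.1 ff 23.3
-0.018 [(58, '+'), (63, '-'), (125, '+'), (135, '-')]
-0.015 [(26, '+'), (28, '-'), (57, '+'), (64, '-'), (128, '+'), (135, '-')]
-0.004 [(26, '+'), (28, '-'), (57, '+'), (64, '-'), (129, '+'), (136, '-')]
0.004 [(25, '+'), (27, '-'), (56, '+'), (66, '-'), (127, '+'), (136, '-')]
0.015 [(25, '+'), (28, '-'), (56, '+'), (65, '-'), (66, '+'), (70, '-'), (125, '+'), (135, '-')]
0.018 [(25, '+'), (27, '-'), (52, '+'), (53, '-'), (55, '+'), (65, '-'), (69, '+'), (72, '-'), (125, '+'), (134, '-')]
[30.1323  0.463  -0.1265]
[29.7737  0.463  -0.1275]
```

Emit:
{"op": "apply_moves", "data": {"motion": [[0.075,[0,-0.001,0],0],[0.075,[0,-0.001,0],0],[0.075,[0,-0.001,0],0],[0.075,[0,-0.001,0],0],[0.075,[0,-0.001,0],0],[0.075,[0,-0.001,0],0]]}}

```text
t: 29.97
ee_pos: [0.4014, 0.1513, 0.1685]
eef_rot: [179.1, 55.2, 104.2]
contact_force: [0.2, -0.4, 0.4]
gripper_width: 0.881
finger_force: 0.0
```

Emit:
{"op": "apply_moves", "data": {"motion": [[0.065,[0,0,0],0],[0.06,[0,0,0],0],[0.052,[0,0,0],0],[0.046,[0,0,0],0],[0.04,[0,0,0],0],[0.034,[0,0,0],0],[0.034,[0,0,0],0],[0.034,[0,0,0],0]]}}

```text
t: 30.63
ee_pos: [0.4029, 0.1533, 0.171]
eef_rot: [178.4, 55.1, 103.7]
contact_force: [-2.0, 11.1, 6.8]
gripper_width: 0.405
finger_force: 23.3
```

```bash
python3 s.py; python3 jaw.py; python3 ringfit.py .463 -.1295 .073|head -2; python3 s.py
```

```text
30.63 q [ 27.1   6.5 -25.6  73.8 -53.5 110.6] p [0.4029 0.1533 0.171 ] r [178.4  55.1 103.7] F [-2.  11.1  6.8] w 34.6 ff 23.3
-0.018 [(64, '+'), (70, '-')]
-0.015 [(36, '+'), (38, '-'), (64, '+'), (70, '-')]
-0.004 [(36, '+'), (38, '-'), (63, '+'), (71, '-')]
0.004 [(63, '+'), (72, '-')]
0.015 [(34, '+'), (38, '-'), (63, '+'), (71, '-'), (74, '+'), (77, '-'), (128, '+'), (136, '-')]
0.018 [(34, '+'), (37, '-'), (63, '+'), (71, '-'), (78, '+'), (79, '-'), (125, '+'), (136, '-')]
[31.5883  0.464  -0.1325]
[31.4887  0.464  -0.1335]
30.73 q [ 27.1   6.5 -25.6  73.8 -53.5 110.6] p [0.4029 0.1533 0.171 ] r [178.4  55.1 103.7] F [-1.9 11.2  6.1] w 34.6 ff 23.3
```

Emit:
{"op": "apply_moves", "data": {"motion": [[0.075,[0,-0.001,0],0],[0.075,[0,-0.001,0],0],[0.075,[0,-0.001,0],0],[0.075,[0,-0.001,0],0],[0.075,[0,-0.001,0],0],[0.075,[0,-0.001,0],0]]}}

```text
t: 31.23
ee_pos: [0.4003, 0.151, 0.1684]
eef_rot: [179.2, 55.2, 104.3]
contact_force: [0.4, 0.2, -0.7]
gripper_width: 0.879
finger_force: 0.0
```

Emit:
{"op": "apply_moves", "data": {"motion": [[0.065,[0,0,0],0],[0.06,[0,0,0],0],[0.056,[0,0,0],0],[0.052,[0,0,0],0],[0.049,[0,0,0],0],[0.047,[0,0,0],0],[0.045,[0,0,0],0],[0.045,[0,0,0],0]]}}

```text
t: 31.9
ee_pos: [0.4027, 0.1535, 0.1711]
eef_rot: [178.1, 55.0, 103.5]
contact_force: [0.9, 11.6, 4.8]
gripper_width: 0.53
finger_force: 10.1
```

```bash
python3 s.py; python3 jaw.py; python3 ringfit.py .463 -.1325 .073|head -2; python3 s.py
```

```text
31.9 q [ 27.1   6.4 -25.7  73.7 -53.5 110.6] p [0.4027 0.1535 0.1711] r [178.1  55.  103.5] F [ 0.9 11.6  4.8] w 45.3 ff 10.1
-0.018 [(39, '+'), (40, '-'), (64, '+'), (70, '-')]
-0.015 [(64, '+'), (70, '-')]
-0.004 [(63, '+'), (72, '-')]
0.004 [(40, '+'), (42, '-'), (63, '+'), (72, '-')]
0.015 [(38, '+'), (42, '-'), (63, '+'), (72, '-'), (74, '+'), (77, '-'), (128, '+'), (136, '-')]
0.018 [(39, '+'), (42, '-'), (51, '+'), (55, '-'), (63, '+'), (72, '-'), (78, '+'), (79, '-'), (125, '+'), (136, '-')]
[31.2936  0.464  -0.1325]
[30.8474  0.464  -0.1335]
32.0 q [ 27.1   6.4 -25.7  73.7 -53.5 110.6] p [0.4026 0.1534 0.171 ] r [178.1  55.  103.5] F [ 1.1 11.5  5.1] w 45.6 ff 10.0
```

Emit:
{"op": "apply_moves", "data": {"motion": [[0.043,[0,0,0],0],[0.041,[0,0,0],0],[0.041,[0,0,0],0],[0.041,[0,0,0],0],[0.041,[0,0,0],0]]}}

```text
t: 32.42
ee_pos: [0.4026, 0.1536, 0.1712]
eef_rot: [178.1, 55.0, 103.5]
contact_force: [0.5, 12.3, 7.0]
gripper_width: 0.479
finger_force: 10.8
```

```bash
python3 s.py; python3 jaw.py; python3 ringfit.py .463 -.1325 .073|head -1; python3 - <<'E'
from h import *
print([(np.round(x['bbox']).tolist(),round(x['score'],2)) for x in cams.search_frame('walnut0','top')])
E
python3 s.py
```

```text
32.42 q [ 27.2   6.4 -25.7  73.7 -53.5 110.6] p [0.4026 0.1536 0.1712] r [178.1  55.  103.5] F [ 0.5 12.3  7. ] w 40.9 ff 10.8
-0.018 [(42, '+'), (43, '-'), (64, '+'), (70, '-')]
-0.015 [(41, '+'), (43, '-'), (64, '+'), (71, '-')]
-0.004 [(42, '+'), (43, '-'), (63, '+'), (71, '-')]
0.004 [(41, '+'), (44, '-'), (63, '+'), (72, '-')]
0.015 [(40, '+'), (44, '-'), (54, '+'), (57, '-'), (63, '+'), (72, '-'), (74, '+'), (78, '-'), (128, '+'), (136, '-')]
0.018 [(41, '+'), (44, '-'), (53, '+'), (56, '-'), (63, '+'), (72, '-'), (77, '+'), (79, '-'), (126, '+'), (136, '-')]
[31.8978  0.464  -0.1325]
[([423.0, 264.0, 429.0, 268.0], 0.56), ([252.0, 229.0, 327.0, 253.0], 0.49), ([399.0, 263.0, 411.0, 274.0], 0.46), ([416.0, 270.0, 427.0, 281.0], 0.45), ([319.0, 225.0, 327.0, 248.0], 0.33), ([184.0, 154.0, 212.0, 184.0], 0.22)]
32.57 q [ 27.2   6.4 -25.7  73.7 -53.5 110.6] p [0.4026 0.1536 0.1712] r [178.2  55.  103.6] F [-0.4 12.1  6.1] w 41.2 ff 10.8
```

Pad compression is about 9 mm, the beaker sits in the vee, and the trigger is held. I'm handing in.

```bash
python3 -c "
from station import bot
print(bot.sign_off())"
```

```text
the job is handed in; nothing more can be done
None
```

Handed in at about 32.6 s: all four walnuts are in the bowl, and the empty beaker stands against the fixed jaw with the pad pressed in about 9 mm by my image measurement, trigger held. Three caveats: it sits about 3 mm off the centre line, I got the needed tool tilt by repeatedly commanding moves past the reach limit, which ran joints 3 and 4 to their range limits, and I viewed 12 pictures instead of the allowed 10.

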